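# Creep the stone vanity stand home under the glass shelf

### The arm

A 7-joint arm with a two-finger parallel gripper is mounted at the origin on the work surface. World frame = base frame: x ahead of the robot, y to its left, z up, the work surface at z = 0. Lengths are in m, angles in degrees, forces in N, time in s.
With the tool pointing down it reaches from about 0.425 to 1.025 m from the base axis. Payload 3.6 kg.
Tool frame: the origin (TCP) lies midway between the tips of the shut fingers; the grasp point (between the pads) lies 19 mm behind it (pinch_z is the distance from the TCP to the grasp point, in m); z points along the fingers, y is the direction in which the jaws open and shut (so a half turn about z gives the same grasp; the last joint's range is limited). The gripper opens to 85 mm and grips with 20 to 120 N. Pads are 22 mm wide; open, the fingers measure 114 mm over their backs; the gripper's body (76 mm by 85 mm) begins 54 mm behind the grasp point. The pads swing forward as they close: fully open they stand 13 mm farther back than shut.
Start: joints at [66.434, 33.873, 2.773, 92.16, -1.908, 54.013, -1.931], TCP at [0.227, -0.689, 0.231] pointing down, gripper open.
Joint ranges: [-153.93, 153.93], [-27.13, 128.08], [-72.61, 78.16], [10.71, 143.7], [-87.88, 267.88], [4.46, 118.87], [-176.78, 176.78]. Speed limits (degrees/s): [147.25, 147.25, 180, 180, 180, 180, 180].

### API

Orientations are given as a 3x3 rotation matrix whose columns are the frame's x, y, z axes.
In Python, from plant import sense, read_camera, get_calibration, job_done, pinch_z gives the robot as it stands.
- The arm moves only by the tool carry_out, never from a script. Its argument "commands" is a list of rows, each an object of numbers: "jaw": the opening, from 0 (shut) to 1 (fully open); "tx", "ty", "tz": the shift along the tool's x, y, z in mm; "rx", "ry", "rz": the turn, a rotation vector about the tool's x, y, z in degrees. A call has 1 to 20 rows; each row shifts and turns the pose as measured when the row begins, along the tool's axes as they then stand; what a row does not reach is not made up. A row lasts 1/10 s, in which the tool goes at most 50 mm and 8.59 degrees, less where a joint would pass 70% of its speed; a pose out of reach is approached as far as the arm can. A call is refused whole if a number of a shift passes 50 or a number of a turn 8.59, either way. A call with a gripper value outside its range is refused whole. The fingers move at their own pace and stop on an object; the grip force is fixed at half the most. Time passes only in rows, so rows that do not move let the fingers close. It gives the time, the measured TCP pose, the force and the opening at its end, in the units of the state.
- sense(): the state, without advancing time (a new reading comes with each control period).
- read_camera(name): name is "side" or "top" or "wrist"; returns the picture (384x512x3 uint8, red, green, blue); there is no depth.
- get_calibration(name): a dict with "fx", "fy", "cx", "cy" (pixels), "R" (3x3) and "t" (3): a world point X has camera coordinates R X + t. Camera axes: x right, y down, z forward; pixel columns grow to the right and rows downward; lengths in m; the calibration is good to about 2 mm. The wrist camera is an equidistant fisheye: a pixel r from the principal point sees the ray r / f radians off the axis. A picture is of the moment at which its call begins: read the wrist's pose just before it. get_calibration takes no time and is no camera call; for the wrist camera it gives the pose at the moment of the call.
- job_done(): hands the job in, once; it reports no verdict.
The state is a dict: "t": time; "qpos": joint angles; "joint_velocities": joint speeds; "tau": joint torques, N m; "ee_pos": TCP position; "tcp_rot": TCP orientation; "force": force on the tool from outside, world axes, zero at the start; "wrist_torque": the same for the moment, N m; "grip_width": finger opening in m.
Only numpy, scipy, OpenCV 4.12 (cv2) and the standard library are available. Lean on these libraries where they do the work, as an engineer would, in place of code of your own. Each camera call takes 0.05 s, during which the arm holds its last target. There are 200 camera calls.

### The job

Creep the heavy stone stand back under the glass shelf until its back face is flush against the low white upstand along its whole width, still between the two chrome posts; the cup is in the way in the middle, so work it along by pushing the left and right ends of its near face in turn. Keep it flat on the counter and never let it swing more than about 20 degrees out of square with the upstand; feel for the upstand and do not ram it. Do not touch the cup and its holder on the stand's near face, or the shelf, and leave the brushes, pill pot and compact mirror where they are.

Things in the scene. Friction and masses are not known exactly. Their poses are not given: they have to be found in the camera images.
- shelf: Fixed fitting: white upstand (low wall) 500 mm long, 55 high, 20 thick, with two posts, a glass shelf and a light, one piece. Origin: on the counter, foot of the middle of the upstand's near face. x points away from the robot, square to the upstand, whose near face is the plane x = 0; y runs left along it; z up.
- glass_edge (a point): Middle of the frosted glass shelf's near edge, at its underside, 140 mm above the counter. The glass is 8 mm thick, 480 mm long and runs from this edge (shelf x = -120 mm) to 25 mm beyond the upstand's near face, so it overhangs the stand's near face at the end: lean the tool back towards the robot to reach in under it.
- post_left (a point): Foot of the left chrome post (shelf x = 32, y = 215 mm); the right one mirrors it at y = -215 mm. Posts are 16 mm thick, 300 mm tall; a 10 mm arm runs from each, 115 to 140 mm up, out to x = -90 mm under the glass. A 34 mm thick light tube joins the post tops 300 mm up.
- stand: Heavy loose stand: cast-marble slab 100 mm deep (x), 280 wide (y), 4 to 38 mm above the counter, on four rubber feet at x +-38, y +-120 mm; an edge strip and a soap dish on top. About 2 kg (varies); 6 to 16 N at one end slides it (up to 25 to start it), pivoting about the feet near the other. Origin: on the counter under the slab's centre; x to its back face, y to its left end. Too deep to grasp.
- cup: Denture cup with twist-lock lid, fixed by a chrome holder to the middle of the stand's near face; not to be touched. 97 mm across at most, 97 mm high; origin on the counter under its axis, 62 mm in front of the near face (stand x = -112, y = 0). The holder's arm is 50 mm wide. The near face is free from 50 mm off centre out to either end.
- front_left (a point): Near left corner of the slab (stand x = -50, y = +140 mm), 21 mm above the counter, on the near face's plane.
- front_right (a point): Near right corner of the slab (stand x = -50, y = -140 mm), 21 mm above the counter.
- back_left (a point): Back left corner of the slab (stand x = +50, y = +140 mm), 21 mm above the counter, on the back face's plane; to finish on the upstand's near face.
- back_right (a point): Back right corner of the slab (stand x = +50, y = -140 mm), 21 mm above the counter, on the back face's plane; to finish on the upstand's near face.
- toothbrush: Bystander: orange plastic toothbrush 190 mm long, 19 mm high, lying on the counter beside the stand, left or right; origin under its middle, x along it. Leave it.
- denture_brush: Bystander: round hard silicone brush, 62 mm across, 48 mm high, standing on the counter on the other side; origin under its centre. Leave it.
- pill_pot: Bystander: ceramic egg-shaped pot, 53 mm across, 68 mm high, on the glass shelf; origin under its centre. Leave it.
- compact: Bystander: closed round compact mirror, 72 mm across, 14 mm thick, on the glass shelf; origin under its centre. Leave it.

How it is judged (in metres and radians):
At the end, for the whole second after the job is handed in: Both back corners of the slab lie within 4 mm of the upstand's near face, the slab's middle is within 75 mm of the upstand's middle (between the posts), and the stand stands level and still (x of each of back_left, back_right in the frame of shelf above -0.004 m and y of stand in the frame of shelf between -0.075 and 0.075 m and angle between stand's own z axis and vertical below 0.04 rad and linear speed of stand below 0.01 m/s); the robot touches nothing.
It fails at once if The robot touches the cup or its holder, or the shelf, its posts, light or upstand (contact force between any of the fingers, the arm and cup above 0.5 N or contact force between any of the fingers, the arm and shelf above 0.5 N).
It fails at once if The stand swings more than 25 degrees out of square with the upstand (angle between the x axis of stand and the x axis of shelf, either way round above 0.436 rad).
It fails at once if The stand is tipped by more than 6 degrees (angle between stand's own z axis and vertical above 0.105 rad).
It fails at once if The stand is rammed against the upstand with more than 60 N (contact force between stand and shelf above 60 N).
It fails at once if A brush, the pill pot or the compact mirror is moved by more than 20 mm (distance of any of toothbrush, denture_brush, pill_pot, compact from where it was at the start of the episode above 0.02 m).
It also fails if it takes over 72 s, if anything falls off the work surface, if the arm or the gripper's body presses on something with over 40 N, if the wrist force passes 120 N, or if a joint passes its speed limit or range.

## Working session

There is one attempt and no reset: what is moved stays moved. The work goes in short steps, Python scripts to look and compute and a tool call to move; the robot and the scene stay as the last step left them, time stands still between calls to the robot, and variables do not carry over. Pictures are saved under pics/ and viewed, about 8 in all and at most 12, crops included, and the job is handed in when it is done.

Besides the shell and the picture viewer there is one more tool, called after "Emit:" by a JSON object that holds its "op" and its "data". carry_out: Moves the arm, as the interface text tells. Its arguments: {"type":"object","properties":{"commands":{"type":"array","items":{"type":"object","properties":{"jaw":{"type":"number"},"tx":{"type":"number"},"ty":{"type":"number"},"tz":{"type":"number"},"rx":{"type":"number"},"ry":{"type":"number"},"rz":{"type":"number"}}}}},"required":["commands"]}

```bash
mkdir -p pics; cat > h.py <<'E'
from plant import *
import numpy as np, cv2
def shot(n,f):
    im=read_camera(n); cv2.imwrite('pics/'+f,im[:,:,::-1]); return im
def ray(n,u,v,c=None):
    c=c or get_calibration(n); R=np.array(c['R']);t=np.array(c['t'])
    d=np.array([(u-c['cx'])/c['fx'],(v-c['cy'])/c['fy'],1])
    return -R.T@t, R.T@d
def atz(n,u,v,z):
    o,d=ray(n,u,v); return o+d*(z-o[2])/d[2]
def proj(n,X):
    c=get_calibration(n); p=np.array(c['R'])@np.array(X)+np.array(c['t'])
    return np.array([c['cx']+c['fx']*p[0]/p[2],c['cy']+c['fy']*p[1]/p[2]])
E
python3 - <<'E'
from h import *
a=shot('top','top0.png');b=shot('side','side0.png')
for n in('top','side'):
    c=get_calibration(n);print(n,c['fx'],np.round(-np.array(c['R']).T@c['t'],3),np.round(c['R'],2).tolist())
s=sense();print(s['t'],s['ee_pos'],np.round(s['tcp_rot'],3).tolist(),s['force'],pinch_z)
E
```

```text
top 430.4968899373676 [0.389 0.029 1.189] [[0.03, -1.0, 0.02], [-0.98, -0.03, -0.19], [0.2, -0.02, -0.98]]
side 425.5946535219917 [ 0.898 -0.131  1.106] [[0.46, 0.89, -0.0], [0.84, -0.44, -0.31], [-0.27, 0.14, -0.95]]
0.1 [ 0.22629024 -0.68798719  0.23023163] [[0.95, 0.313, -0.001], [0.313, -0.95, 0.002], [-0.0, -0.002, -1.0]] [-0.16679503 -0.01562749 -0.0145572 ] 0.0187
```

View pics/top0.png

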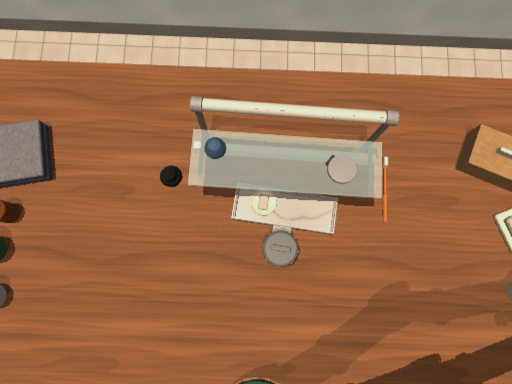

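View pics/side0.png

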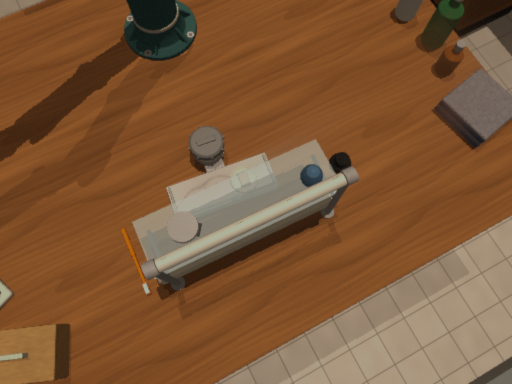

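The top view shows the stand at about cols 233–337, rows 185–233. The cup is at (281,248), the glass at rows 130–197, the brush at (171,176) and the toothbrush at (386,190). I'll enlarge both views.

```bash
python3 - <<'E'
import cv2
a=cv2.imread('pics/top0.png')[85:275,180:400];cv2.imwrite('pics/t1.png',cv2.resize(a,None,fx=3.6,fy=3.15*3.6/3.6 and 3.6*0.87,interpolation=3) if 0 else cv2.resize(a,None,fx=3,fy=3,interpolation=cv2.INTER_CUBIC))
b=cv2.imread('pics/side0.png')[115:300,115:365];cv2.imwrite('pics/s1.png',cv2.resize(b,None,fx=3,fy=3,interpolation=cv2.INTER_CUBIC))
E
```

```text
(no output)
```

View pics/t1.png

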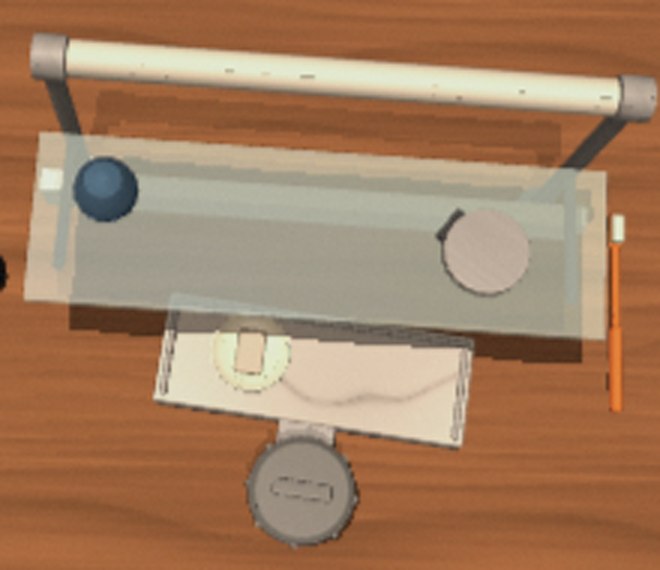

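View pics/s1.png

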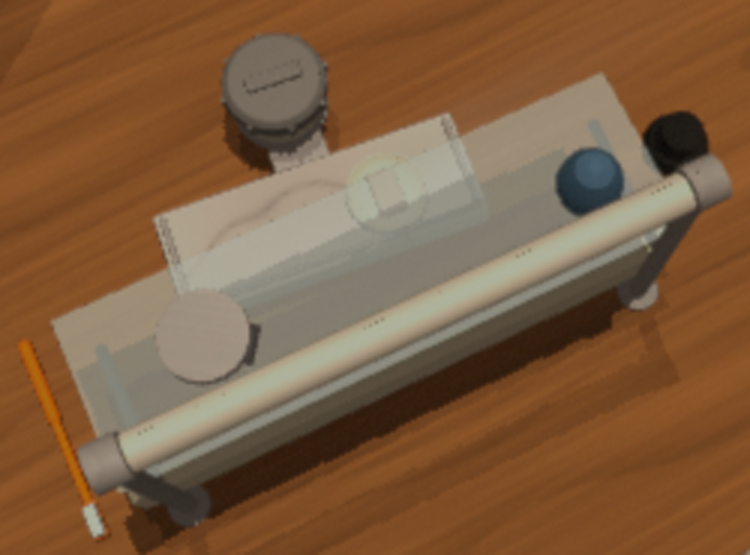

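```bash
cat > fit.py <<'E'
from h import *
from scipy.optimize import least_squares
def T(p,X): c,s=np.cos(p[2]),np.sin(p[2]); X=np.array(X,float); return np.array([p[0]+c*X[0]-s*X[1],p[1]+s*X[0]+c*X[1],X[2]])
def fit(obs,p0):
    f=lambda p:np.concatenate([proj(n,T(p,X))-uv for n,X,uv in obs])
    r=least_squares(f,p0,loss='soft_l1'); return r.x,f(r.x).reshape(-1,2)
t=lambda u,v:np.array([180+u/3,85+v/3])-.33
s=lambda u,v:np.array([115+u/3,115+v/3])-.33
E
python3 - <<'E'
from fit import *
g=.148
sh=[('top',(-.12,.24,g),t(24,300)),('top',(-.12,-.24,g),t(606,340)),('top',(.025,.24,g),t(40,132)),('top',(.025,-.24,g),t(606,171)),
('side',(-.12,-.24,g),s(52,322)),('side',(-.12,.24,g),s(602,74)),('side',(.032,.215,0),s(638,293)),('side',(.032,-.215,0),s(190,505))]
p,r=fit(sh,[.7,0,0]);print('shelf',p.round(4),np.degrees(p[2]));print(r.round(1).tolist())
for z in(.038,.045):
  st=[('top',(-.05,.14,z),t(153,402)),('top',(-.05,-.14,z),t(460,447)),('top',(.05,.14,z),t(172,295)),('top',(.05,-.14,z),t(474,340)),
('side',(-.05,-.14,z),s(155,215)),('side',(-.05,.14,z),s(448,115)),('side',(.05,.14,z),s(487,212)),('side',(.05,-.14,z),s(187,300))]
  q,r=fit(st,[.6,0,0]);print('stand',q.round(4),np.degrees(q[2]));print(r.round(1).tolist())
R=lambda a:np.array([[np.cos(a),np.sin(a)],[-np.sin(a),np.cos(a)]])
print('stand in shelf',R(p[2])@(q-p)[:2],np.degrees(q[2]-p[2]))
for x,y in((.05,.14),(.05,-.14)): print(R(p[2])@(T(q,(x,y,0))[:2]-p[:2]))
for n,u,v in(('top',171,176),('top',386,218),('top',386,160)):print(atz(n,u,v,.02))
print(T(q,(-.112,0,0)),atz('top',180+302/3,85+490/3,.097))
E
```

```text
shelf [ 0.6992 -0.0538 -0.0356] -2.040504802063239
[[-0.8, -0.8], [-0.3, -0.9], [-0.5, -1.2], [0.3, -0.9], [-1.4, -0.7], [-0.2, -1.1], [-0.8, -0.6], [-0.6, -0.1]]
stand [ 0.5526 -0.0587 -0.1261] -7.222925129963759
[[-0.6, -1.0], [0.5, 0.4], [-0.7, -1.5], [0.3, -0.4], [-1.7, -0.8], [0.1, -2.0], [0.5, -1.3], [-1.2, 5.7]]
stand [ 0.5523 -0.0584 -0.1261] -7.225918964435253
[[-0.9, -1.2], [0.8, 0.3], [-1.0, -1.9], [0.6, -0.7], [-2.2, -1.8], [0.2, -3.1], [0.7, -2.3], [-1.6, 4.9]]
stand in shelf [-0.14667974 -0.00979964] -5.185414162372013
[-0.0842313   0.12510845]
[-0.10953743 -0.15374563]
[0.63274887 0.25522434 0.02      ]
[ 0.53537497 -0.33966321  0.02      ]
[ 0.69959713 -0.34422112  0.02      ]
[ 0.44115291 -0.04426628  0.        ] [ 0.44063107 -0.0467118   0.097     ]
```

Emit:
{"op": "carry_out", "data": {"commands": [{"jaw": 0, "rz": 6.7}, {"jaw": 0, "rz": 6.7}, {"jaw": 0, "rz": 6.7}, {"jaw": 0, "tx": 14.5, "ty": -44}, {"jaw": 0, "tx": 14.5, "ty": -44}, {"jaw": 0, "tx": 14.5, "ty": -44}, {"jaw": 0, "tx": 14.5, "ty": -44}, {"jaw": 0, "tx": 14.5, "ty": -44}, {"jaw": 0, "tx": 14.5, "ty": -44}, {"jaw": 0, "tx": 14.5, "ty": -44}, {"jaw": 0, "tx": 14.5, "ty": -44}, {"jaw": 0, "tx": 14.5, "ty": -44}, {"jaw": 0, "tx": 14.5, "ty": -44}, {"jaw": 0, "tx": 14.5, "ty": -44}]}}

```text
$.commands[0]: bad value
```

Emit:
{"op": "carry_out", "data": {"commands": [{"jaw": 0, "tx": 0, "ty": 0, "tz": 0, "rx": 0, "ry": 0, "rz": 6.7}]}}

```text
t: 0.2
ee_pos: [0.226, -0.6876, 0.2296]
tcp_rot: [[0.98, 0.197, -0.001], [0.197, -0.98, 0.003], [-0.0, -0.003, -1.0]]
force: [0.3, 0.4, -0.0]
grip_width: 0.073
```

All keys are needed in every row.

Emit:
{"op": "carry_out", "data": {"commands": [{"jaw": 0, "tx": 0, "ty": 0, "tz": 0, "rx": 0, "ry": 0, "rz": 6.7}, {"jaw": 0, "tx": 0, "ty": 0, "tz": 0, "rx": 0, "ry": 0, "rz": 6.7}, {"jaw": 0, "tx": 14, "ty": -44, "tz": 0, "rx": 0, "ry": 0, "rz": 0}, {"jaw": 0, "tx": 14, "ty": -44, "tz": 0, "rx": 0, "ry": 0, "rz": 0}, {"jaw": 0, "tx": 14, "ty": -44, "tz": 0, "rx": 0, "ry": 0, "rz": 0}, {"jaw": 0, "tx": 14, "ty": -44, "tz": 0, "rx": 0, "ry": 0, "rz": 0}, {"jaw": 0, "tx": 14, "ty": -44, "tz": 0, "rx": 0, "ry": 0, "rz": 0}, {"jaw": 0, "tx": 14, "ty": -44, "tz": 0, "rx": 0, "ry": 0, "rz": 0}, {"jaw": 0, "tx": 14, "ty": -44, "tz": 0, "rx": 0, "ry": 0, "rz": 0}, {"jaw": 0, "tx": 14, "ty": -44, "tz": 0, "rx": 0, "ry": 0, "rz": 0}, {"jaw": 0, "tx": 14, "ty": -44, "tz": 0, "rx": 0, "ry": 0, "rz": 0}, {"jaw": 0, "tx": 14, "ty": -44, "tz": 0, "rx": 0, "ry": 0, "rz": 0}, {"jaw": 0, "tx": 14, "ty": -44, "tz": 0, "rx": 0, "ry": 0, "rz": 0}, {"jaw": 0, "tx": 14, "ty": -44, "tz": 0, "rx": 0, "ry": 0, "rz": 0}]}}

```text
t: 1.6
ee_pos: [0.421, -0.1547, 0.2244]
tcp_rot: [[0.998, -0.062, -0.008], [-0.062, -0.998, 0.004], [-0.008, -0.003, -1.0]]
force: [0.8, -0.2, -0.3]
grip_width: -0.0002
```

Emit:
{"op": "carry_out", "data": {"commands": [{"jaw": 0, "tx": 0, "ty": 0, "tz": 0, "rx": 0, "ry": 7.5, "rz": 0}, {"jaw": 0, "tx": 0, "ty": 0, "tz": 0, "rx": 0, "ry": 7.5, "rz": 0}, {"jaw": 0, "tx": 0, "ty": 0, "tz": 0, "rx": 0, "ry": 7.5, "rz": 0}, {"jaw": 0, "tx": 0, "ty": 0, "tz": 0, "rx": 0, "ry": 7.5, "rz": 0}, {"jaw": 0, "tx": 0, "ty": 0, "tz": 0, "rx": 0, "ry": 7.5, "rz": 0}]}}

```text
t: 2.1
ee_pos: [0.4327, -0.1359, 0.2302]
tcp_rot: [[0.897, -0.022, 0.442], [-0.036, -0.999, 0.023], [0.441, -0.037, -0.897]]
force: [1.2, -0.0, 0.1]
grip_width: -0.0002
```

```bash
python3 -c "
from h import *
s=sense();print(s['t'],s['qpos'],s['ee_pos'],s['grip_width'],s['force'])"
```

```text
2.1 [ 34.46893205   9.52147032 -18.6299673  140.82266396 -46.41422496
   7.69192646 -30.09997308] [ 0.43271702 -0.13586101  0.23020323] -0.0002190951340108911 [ 1.22358757 -0.03852133  0.11483871]
```

Emit:
{"op": "carry_out", "data": {"commands": [{"jaw": 0, "tx": 0, "ty": 18, "tz": 0, "rx": 0, "ry": 0, "rz": 0}, {"jaw": 0, "tx": 0, "ty": 18, "tz": 0, "rx": 0, "ry": 0, "rz": 0}, {"jaw": 0, "tx": -17, "ty": 0, "tz": 36, "rx": 0, "ry": 0, "rz": 0}, {"jaw": 0, "tx": -17, "ty": 0, "tz": 36, "rx": 0, "ry": 0, "rz": 0}, {"jaw": 0, "tx": -17, "ty": 0, "tz": 36, "rx": 0, "ry": 0, "rz": 0}, {"jaw": 0, "tx": -17, "ty": 0, "tz": 36, "rx": 0, "ry": 0, "rz": 0}]}}

```text
t: 2.7
ee_pos: [0.4443, -0.1773, 0.1683]
tcp_rot: [[0.909, -0.001, 0.418], [-0.028, -0.998, 0.059], [0.417, -0.065, -0.907]]
force: [0.5, -0.2, 0.0]
grip_width: -0.0001
```

```bash
python3 -c "
from h import *
s=sense();print(s['t'],s['qpos'],s['ee_pos'],np.round(s['tcp_rot'],3).tolist(),s['force'])"
```

```text
2.7 [ 44.15696724  20.46541887 -23.88940208 139.41527081 -87.89149588
   4.47495853  19.31841433] [ 0.44430805 -0.17734279  0.16830593] [[0.909, -0.001, 0.418], [-0.028, -0.998, 0.059], [0.417, -0.065, -0.907]] [ 0.46949234 -0.2119774   0.01377036]
```

Emit:
{"op": "carry_out", "data": {"commands": [{"jaw": 0, "tx": 13, "ty": 0, "tz": -30, "rx": 0, "ry": -8, "rz": 0}, {"jaw": 0, "tx": 13, "ty": 0, "tz": -30, "rx": 0, "ry": -8, "rz": 0}, {"jaw": 0, "tx": 0, "ty": 0, "tz": 0, "rx": 0, "ry": -4, "rz": 0}, {"jaw": 0, "tx": 0, "ty": 0, "tz": 0, "rx": 0, "ry": 0, "rz": 0}]}}

```text
t: 3.1
ee_pos: [0.4645, -0.173, 0.1837]
tcp_rot: [[0.948, 0.019, 0.317], [-0.011, -0.996, 0.091], [0.317, -0.089, -0.944]]
force: [0.2, -0.2, -0.3]
grip_width: -0.0
```

```bash
python3 -c "
from h import *
s=sense();print(s['t'],s['qpos'],s['ee_pos'],np.round(s['tcp_rot'],3).tolist(),s['force'])"
```

```text
3.1 [ 15.84509439  18.72592519   8.31245453 133.81950475 -50.66343179
  19.18165746 -19.31052839] [ 0.46445112 -0.1729995   0.18365518] [[0.948, 0.019, 0.317], [-0.011, -0.996, 0.091], [0.317, -0.089, -0.944]] [ 0.20443291 -0.17986711 -0.26311282]
```

Emit:
{"op": "carry_out", "data": {"commands": [{"jaw": 0, "tx": 0, "ty": 0, "tz": 0, "rx": -5.5, "ry": -5, "rz": 0}, {"jaw": 0, "tx": -15, "ty": 0, "tz": 20, "rx": 0, "ry": 0, "rz": 0}, {"jaw": 0, "tx": -12, "ty": 0, "tz": 30, "rx": 0, "ry": 0, "rz": 0}, {"jaw": 0, "tx": -8, "ty": 0, "tz": 30, "rx": 0, "ry": 0, "rz": 0}]}}

```text
t: 3.5
ee_pos: [0.4568, -0.1603, 0.1135]
tcp_rot: [[0.963, 0.022, 0.27], [0.012, -0.999, 0.039], [0.27, -0.034, -0.962]]
force: [0.9, 0.3, 0.3]
grip_width: -0.0002
```

```bash
cat > st.py <<'E'
from h import *
s=sense();print(round(s['t'],2),np.round(s['qpos'],1),np.round(s['ee_pos'],4),np.round(s['tcp_rot'],3).tolist(),np.round(s['force'],1))
E
python3 st.py
```

```text
3.5 [ 19.6  26.   -1.5 137.  -66.    6.9  -5.5] [ 0.4568 -0.1603  0.1135] [[0.963, 0.022, 0.27], [0.012, -0.999, 0.039], [0.27, -0.034, -0.962]] [0.9 0.3 0.3]
```

Emit:
{"op": "carry_out", "data": {"commands": [{"jaw": 0, "tx": 0, "ty": 4, "tz": 0, "rx": -2, "ry": -6, "rz": 0}, {"jaw": 0, "tx": 0, "ty": 4, "tz": 0, "rx": 0, "ry": -6, "rz": 0}, {"jaw": 0, "tx": -3, "ty": 0, "tz": 30, "rx": 0, "ry": 0, "rz": 0}, {"jaw": 0, "tx": 0, "ty": 0, "tz": 30, "rx": 0, "ry": 0, "rz": 0}]}}

```text
t: 3.9
ee_pos: [0.4605, -0.166, 0.0468]
tcp_rot: [[0.991, 0.015, 0.13], [0.012, -1.0, 0.022], [0.131, -0.021, -0.991]]
force: [0.5, 1.3, -0.6]
grip_width: -0.0005
```

```bash
python3 st.py
```

```text
3.9 [  9.   35.4  10.3 133.5 -63.7  10.5  -9.4] [ 0.4605 -0.166   0.0468] [[0.991, 0.015, 0.13], [0.012, -1.0, 0.022], [0.131, -0.021, -0.991]] [ 0.5  1.3 -0.6]
```

Emit:
{"op": "carry_out", "data": {"commands": [{"jaw": 0, "tx": -3, "ty": 0, "tz": 28, "rx": 0, "ry": 0, "rz": 0}, {"jaw": 0, "tx": 5, "ty": 0, "tz": 1, "rx": 0, "ry": 0, "rz": 0}, {"jaw": 0, "tx": 5, "ty": 0, "tz": 1, "rx": 0, "ry": 0, "rz": 0}, {"jaw": 0, "tx": 4, "ty": 0, "tz": 0.5, "rx": 0, "ry": 0, "rz": 0}, {"jaw": 0, "tx": 4, "ty": 0, "tz": 0.5, "rx": 0, "ry": 0, "rz": 0}, {"jaw": 0, "tx": 4, "ty": 0, "tz": 0.5, "rx": 0, "ry": 0, "rz": 0}, {"jaw": 0, "tx": 4, "ty": 0, "tz": 0.5, "rx": 0, "ry": 0, "rz": 0}]}}

```text
t: 4.6
ee_pos: [0.4827, -0.1657, 0.0167]
tcp_rot: [[0.992, 0.009, 0.124], [0.006, -1.0, 0.023], [0.124, -0.023, -0.992]]
force: [-6.5, -1.1, -3.4]
grip_width: -0.0003
```

```bash
python3 st.py
```

```text
4.6 [  9.   39.5   9.3 131.1 -70.7   9.7  -3.8] [ 0.4827 -0.1657  0.0167] [[0.992, 0.009, 0.124], [0.006, -1.0, 0.023], [0.124, -0.023, -0.992]] [-6.5 -1.1 -3.4]
```

Emit:
{"op": "carry_out", "data": {"commands": [{"jaw": 0, "tx": 5, "ty": 0, "tz": 0.5, "rx": 0, "ry": 0, "rz": 0}, {"jaw": 0, "tx": 5, "ty": 0, "tz": 0.5, "rx": 0, "ry": 0, "rz": 0}, {"jaw": 0, "tx": 5, "ty": 0, "tz": 0.5, "rx": 0, "ry": 0, "rz": 0}, {"jaw": 0, "tx": 5, "ty": 0, "tz": 0.5, "rx": 0, "ry": 0, "rz": 0}, {"jaw": 0, "tx": 5, "ty": 0, "tz": 0.5, "rx": 0, "ry": 0, "rz": 0}, {"jaw": 0, "tx": 5, "ty": 0, "tz": 0.5, "rx": 0, "ry": 0, "rz": 0}]}}

```text
t: 5.2
ee_pos: [0.4858, -0.1661, 0.0168]
tcp_rot: [[0.996, 0.002, 0.089], [0.0, -1.0, 0.018], [0.089, -0.018, -0.996]]
force: [-8.2, -0.5, 4.0]
grip_width: 0.0
```

```bash
python3 st.py
```

```text
5.2 [  2.8  40.7  17.1 129.7 -66.   14.7  -9.7] [ 0.4858 -0.1661  0.0168] [[0.996, 0.002, 0.089], [0.0, -1.0, 0.018], [0.089, -0.018, -0.996]] [-8.2 -0.5  4. ]
```

Emit:
{"op": "carry_out", "data": {"commands": [{"jaw": 0, "tx": 12, "ty": 0, "tz": 1, "rx": 0, "ry": 1, "rz": 0}, {"jaw": 0, "tx": 12, "ty": 0, "tz": 1, "rx": 0, "ry": 1, "rz": 0}, {"jaw": 0, "tx": 12, "ty": 0, "tz": 1, "rx": 0, "ry": 1, "rz": 0}, {"jaw": 0, "tx": 12, "ty": 0, "tz": 1, "rx": 0, "ry": 1, "rz": 0}]}}

```text
t: 5.6
ee_pos: [0.5145, -0.1681, 0.0167]
tcp_rot: [[0.991, -0.004, 0.134], [-0.005, -1.0, 0.011], [0.134, -0.012, -0.991]]
force: [-5.2, -1.1, -3.8]
grip_width: -0.0002
```

```bash
python3 st.py
```

```text
5.6 [  4.3  40.8  14.5 127.9 -68.4  12.9  -8.4] [ 0.5145 -0.1681  0.0167] [[0.991, -0.004, 0.134], [-0.005, -1.0, 0.011], [0.134, -0.012, -0.991]] [-5.2 -1.1 -3.8]
```

Emit:
{"op": "carry_out", "data": {"commands": [{"jaw": 0, "tx": 11, "ty": 0, "tz": 1, "rx": 0, "ry": 2, "rz": 0}, {"jaw": 0, "tx": 11, "ty": 0, "tz": 1, "rx": 0, "ry": 2, "rz": 0}, {"jaw": 0, "tx": 11, "ty": 0, "tz": 1, "rx": 0, "ry": 2, "rz": 0}]}}

```text
t: 5.9
ee_pos: [0.5386, -0.1693, 0.0186]
tcp_rot: [[0.976, 0.001, 0.219], [-0.001, -1.0, 0.006], [0.219, -0.006, -0.976]]
force: [-1.4, -4.4, -2.9]
grip_width: -0.0001
```

```bash
python3 st.py; python3 -c "
from h import *
shot('top','top2.png')
import cv2
a=cv2.imread('pics/top2.png')[85:275,180:400];cv2.imwrite('pics/t2.png',cv2.resize(a,None,fx=3,fy=3,interpolation=cv2.INTER_CUBIC))"
```

```text
5.9 [ 13.8  39.9   1.4 127.8 -87.9   4.5  12.2] [ 0.5386 -0.1693  0.0186] [[0.976, 0.001, 0.219], [-0.001, -1.0, 0.006], [0.219, -0.006, -0.976]] [-1.4 -4.4 -2.9]
```

View pics/t2.png

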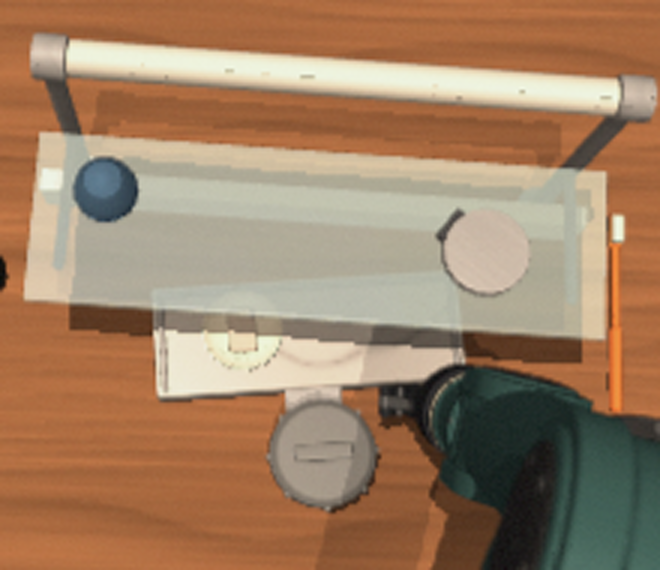

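The stand has swung to about +6°. The cup is at crop (323,455), clear of the gripper. The wrist is at its j5/j6 limits, so I'll retreat, go high on the left and flip j5 to the branch that can lean outward.

Emit:
{"op": "carry_out", "data": {"commands": [{"jaw": 0, "tx": -10, "ty": 10, "tz": -3, "rx": 0, "ry": 0, "rz": 0}, {"jaw": 0, "tx": -10, "ty": 10, "tz": -3, "rx": 0, "ry": -5, "rz": 0}, {"jaw": 0, "tx": 5, "ty": 0, "tz": -40, "rx": 0, "ry": -5, "rz": 0}, {"jaw": 0, "tx": 0, "ty": 0, "tz": -45, "rx": 0, "ry": -4, "rz": 0}, {"jaw": 0, "tx": 0, "ty": 0, "tz": -45, "rx": 0, "ry": 0, "rz": 0}, {"jaw": 0, "tx": 0, "ty": 0, "tz": -45, "rx": 0, "ry": 0, "rz": 0}, {"jaw": 0, "tx": 0, "ty": 0, "tz": -45, "rx": 0, "ry": 0, "rz": 0}, {"jaw": 0, "tx": 0, "ty": 0, "tz": -45, "rx": 0, "ry": 0, "rz": 0}]}}

```text
t: 6.75
ee_pos: [0.5148, -0.1898, 0.2758]
tcp_rot: [[0.999, -0.006, 0.05], [-0.007, -1.0, 0.016], [0.05, -0.017, -0.999]]
force: [2.1, -0.2, 1.0]
grip_width: -0.0001
```

```bash
python3 st.py
```

```text
6.75 [-25.1  26.2  57.7 115.5 -31.3  51.9 -41. ] [ 0.5148 -0.1898  0.2758] [[0.999, -0.006, 0.05], [-0.007, -1.0, 0.016], [0.05, -0.017, -0.999]] [ 2.1 -0.2  1. ]
```

Emit:
{"op": "carry_out", "data": {"commands": [{"jaw": 0, "tx": 0, "ty": -45, "tz": 0, "rx": 0, "ry": 0, "rz": 0}, {"jaw": 0, "tx": 0, "ty": -45, "tz": 0, "rx": 0, "ry": 0, "rz": 0}, {"jaw": 0, "tx": 0, "ty": -45, "tz": 0, "rx": 0, "ry": 0, "rz": 0}, {"jaw": 0, "tx": 0, "ty": -45, "tz": 0, "rx": 0, "ry": 0, "rz": 0}, {"jaw": 0, "tx": 0, "ty": -45, "tz": 0, "rx": 0, "ry": 0, "rz": 0}, {"jaw": 0, "tx": 0, "ty": -45, "tz": 0, "rx": 0, "ry": 0, "rz": 0}, {"jaw": 0, "tx": 0, "ty": -45, "tz": 0, "rx": 0, "ry": 0, "rz": 0}]}}

```text
t: 7.45
ee_pos: [0.5305, 0.1296, 0.2995]
tcp_rot: [[0.995, -0.04, 0.086], [-0.042, -0.999, 0.014], [0.086, -0.017, -0.996]]
force: [0.8, -0.8, 0.0]
grip_width: 0.0003
```

```bash
python3 st.py
```

```text
7.45 [-66.3  25.7  65.6 116.1 -30.9  51.6 -77.1] [0.5305 0.1296 0.2995] [[0.995, -0.04, 0.086], [-0.042, -0.999, 0.014], [0.086, -0.017, -0.996]] [ 0.8 -0.8  0. ]
```

```bash
cat > kin.py <<'E'
import numpy as np
from scipy.spatial.transform import Rotation as Ro
from scipy.optimize import least_squares
import itertools
S=[([34.46893205,9.52147032,-18.6299673,140.82266396,-46.41422496,7.69192646,-30.09997308],[.4327,-.1359,.2302],[[0.897,-0.022,0.442],[-0.036,-0.999,0.023],[0.441,-0.037,-0.897]]),
([66.434,33.873,2.773,92.16,-1.908,54.013,-1.931],[.227,-.689,.231],[[.95,.313,-.001],[.313,-.95,.002],[0,-.002,-1]]),
([44.157,20.465,-23.889,139.415,-87.891,4.475,19.318],[.4443,-.1773,.1683],[[0.909,-0.001,0.418],[-0.028,-0.998,0.059],[0.417,-0.065,-0.907]]),
([15.845,18.726,8.312,133.82,-50.663,19.182,-19.31],[.46445,-.173,.18366],[[0.948,0.019,0.317],[-0.011,-0.996,0.091],[0.317,-0.089,-0.944]]),
([-66.3,25.7,65.6,116.1,-30.9,51.6,-77.1],[.5305,.1296,.2995],[[0.995,-0.04,0.086],[-0.042,-0.999,0.014],[0.086,-0.017,-0.996]]),
([-25.1,26.2,57.7,115.5,-31.3,51.9,-41.],[.5148,-.1898,.2758],[[0.999,-0.006,0.05],[-0.007,-1.0,0.016],[0.05,-0.017,-0.999]]),
([13.8,39.9,1.4,127.8,-87.9,4.5,12.2],[.5386,-.1693,.0186],[[0.976,0.001,0.219],[-0.001,-1.0,0.006],[0.219,-0.006,-0.976]]),
([9.,35.4,10.3,133.5,-63.7,10.5,-9.4],[.4605,-.166,.0468],[[0.991,0.015,0.13],[0.012,-1,0.022],[0.131,-0.021,-0.991]])]
def fk(q,P,sg,pts=False):
    # P: h,a,b,c, off1, off7, ea (elbow x offset), wa
    h,a,b,c,o1,o7,e1,e2,w=P; d=np.radians(q)
    T=np.eye(3);p=np.array([0,0,h]);
    rz=lambda x:Ro.from_euler('z',x).as_matrix(); ry=lambda x:Ro.from_euler('y',x).as_matrix()
    out=[p]
    T=T@rz(sg[0]*d[0]+o1)@ry(d[1])@rz(sg[1]*d[2]); p=p+T@[e1,0,a]; out.append(p)
    T=T@ry(d[3]); p=p+T@[e2,0,0]; T=T@rz(sg[2]*d[4]); p=p+T@[0,0,b]; out.append(p)
    T=T@ry(d[5]); p=p+T@[w,0,0]; T=T@rz(sg[3]*d[6]+o7); p=p+T@[0,0,c]; out.append(p)
    return (p,T,out) if pts else (p,T)
def res(P,sg): 
    r=[]
    for q,p,R in S:
        pp,T=fk(q,P,sg); r+=list((pp-p)*5)+list((T-np.array(R)).ravel())
    return r
if __name__=='__main__':
    best=[]
    for sg in itertools.product([1,-1],repeat=4):
      for o7 in(0,np.pi):
        r=least_squares(res,[.3,.45,.5,.2,0,o7,0,0,0],args=(sg,)); best.append((r.cost,sg,r.x.round(4).tolist()))
    best.sort(key=lambda t:t[0])
    for b in best[:3]:print(b)
    r=np.array(res(best[0][2],best[0][1])).reshape(-1,12); print((np.linalg.norm(r[:,:3],axis=1)/5).round(4),np.abs(r[:,3:]).max(1).round(3))
E
python3 kin.py
```

```text
(np.float64(0.004296873691511447), (-1, -1, -1, -1), [0.2429, 0.6067, 0.4513, 0.2497, -0.0576, 1.5152, 0.0126, -0.0121, -0.0078])
(np.float64(0.004296873691511454), (-1, -1, -1, -1), [0.2429, 0.6067, 0.4513, 0.2497, -0.0576, 1.5152, 0.0126, -0.0121, -0.0078])
(np.float64(6.11748599914246), (-1, -1, 1, 1), [0.0726, 0.5054, 0.3738, 0.017, 0.0148, 4.0514, 0.1293, -0.0438, 0.0083])
[0.0049 0.0054 0.0041 0.0023 0.0058 0.0032 0.0051 0.007 ] [0.025 0.002 0.024 0.019 0.005 0.004 0.011 0.007]
```

```bash
cat > ik.py <<'E'
from kin import *
P=[0.2429,0.6067,0.4513,0.2497,-0.0576,1.5152,0.0126,-0.0121,-0.0078];sg=(-1,)*4
lo=np.array([-153.93,-27.13,-72.61,10.71,-87.88,4.46,-176.78])+1;hi=np.array([153.93,128.08,78.16,143.7,267.88,118.87,176.78])-1
def Rt(lean,phi,yaw=-2.):
    return (Ro.from_euler('z',yaw,degrees=True)*Ro.from_matrix([[1,0,0],[0,-1,0],[0,0,-1.]])*Ro.from_euler('y',lean,degrees=True)*Ro.from_euler('z',phi,degrees=True)).as_matrix()
def ik(p,R,q0):
    f=lambda q:np.concatenate([(fk(q,P,sg)[0]-p)*5,(fk(q,P,sg)[1]-R).ravel(),1e-4*(q-q0)/50])
    r=least_squares(f,np.clip(q0,lo,hi),bounds=(lo,hi)); return r.x,r.cost
if __name__=='__main__':
    rng=np.random.default_rng(0)
    for name,p in(('L',(.59,.075,.016)),('R',(.585,-.185,.016)),('R0',(.48,-.185,.016))):
      for lean in ((38,) if name!='R0' else (15,)):
        for phi in(0,90,-90,180):
          sol=[]
          for k in range(12):
            q,c=ik(np.array(p),Rt(lean,phi),rng.uniform(lo,hi))
            if c<1e-5: sol.append(q)
          for q in sol[:3]:
            print(name,lean,phi,q.round(0),'elbow',fk(q,P,sg,1)[2][1].round(2))
E
python3 ik.py
```

```text
L 38 0 [  9.  49. -30. 135. 146.  47. 118.] elbow [ 0.45 -0.1   0.63]
L 38 0 [-61.  78.  74. 136. 226.  65.  -3.] elbow [0.32 0.5  0.37]
L 38 0 [  4.  47. -24. 135. 150.  44. 111.] elbow [ 0.45 -0.06  0.65]
L 38 90 [ 16.  52. -40. 135. 141.  52.  37.] elbow [ 0.46 -0.15  0.6 ]
L 38 90 [-13.  44.  -1. 135. 167.  37.  -2.] elbow [0.43 0.07 0.67]
L 38 90 [-61.  78.  74. 136. 226.  65. -93.] elbow [0.32 0.5  0.37]
L 38 -90 [  20.   55.  -46.  135.  138.   55. -138.] elbow [ 0.47 -0.19  0.58]
L 38 -90 [  29.   66.  -61.  136.  133.   67. -125.] elbow [ 0.48 -0.28  0.49]
L 38 -90 [-54.  63.  57. 135. 217.  50. 107.] elbow [0.35 0.41 0.52]
L 38 180 [ 33.  75. -71. 136. 131.  77. -25.] elbow [ 0.48 -0.34  0.4 ]
L 38 180 [-15.  44.   1. 135. 169.  37. -95.] elbow [0.42 0.09 0.67]
L 38 180 [-62.  81.  76. 136. 227.  68. 175.] elbow [0.32 0.51 0.34]
R 38 0 [ 63.  69. -64. 132. 137.  49. 174.] elbow [ 0.24 -0.51  0.46]
R 38 0 [-15.  56.  48. 133. 228.  58.  42.] elbow [0.5  0.1  0.57]
R 38 0 [ 30.  45. -15. 132. 188.  32. 103.] elbow [ 0.37 -0.24  0.66]
R 38 90 [ 41.  49. -29. 132. 173.  32.  33
[... 781 characters left out ...]
134.  104.   38. -168.] elbow [ 0.23 -0.45  0.58]
R0 15 90 [ 49.  46. -38. 134. 112.  21.  91.] elbow [ 0.28 -0.34  0.66]
R0 15 90 [  1.  42.  26. 134. 250.  23. -55.] elbow [ 0.41 -0.03  0.69]
R0 15 90 [ 32.  40. -15. 134. 150.   8.  50.] elbow [ 0.33 -0.23  0.7 ]
R0 15 -90 [-28.  73.  77. 135. 259.  73. 107.] elbow [0.53 0.23 0.42]
R0 15 -90 [  9.  40.  14. 134. 242.  16. 134.] elbow [ 0.39 -0.09  0.7 ]
R0 15 -90 [ 62.  58. -60. 135. 103.  41. -77.] elbow [ 0.23 -0.46  0.56]
R0 15 180 [ 34.  40. -17. 134. 144.   9. -34.] elbow [ 0.32 -0.24  0.7 ]
R0 15 180 [ 58.  53. -52. 134. 105.  34.  10.] elbow [ 0.24 -0.42  0.6 ]
R0 15 180 [ 46.  44. -34. 134. 115.  18.  -3.] elbow [ 0.29 -0.32  0.67]
```

```bash
cat > route.py <<'E'
from ik import *
from plant import sense
import sys
def path(q0,q1,n): return [q0+(q1-q0)*k/n for k in range(n+1)]
def rows(qs):
    out=[]
    for a,b in zip(qs[:-1],qs[1:]):
        pa,Ra=fk(a,P,sg);pb,Rb=fk(b,P,sg)
        out.append(np.r_[Ra.T@(pb-pa)*1000,np.degrees(Ro.from_matrix(Ra.T@Rb).as_rotvec())])
    return np.array(out)
def show(q1,n):
    q0=np.array(sense()['qpos']); qs=path(q0,q1,n); r=rows(qs)
    print('max shift,turn',np.abs(r[:,:3]).max(),np.abs(r[:,3:]).max())
    for q,k in zip(qs[1:],r): print(q.round(0)[[0,2,4,5,6]],fk(q,P,sg)[0].round(2),'|',k.round(1).tolist())
E
python3 - <<'E'
from route import *
q0=np.array(sense()['qpos']);rng=np.random.default_rng(1);best=[]
for phi in range(0,360,30):
  for x in(.42,.47):
   for y in(.1,.2):
    for k in range(3):
      q,c=ik(np.array([x,y,.3]),Rt(30,phi),rng.uniform(lo,hi))
      if c>1e-5 or q[4]<100: continue
      r=rows(path(q0,q,30));zs=[fk(s,P,sg)[0] for s in path(q0,q,30)]
      best.append((np.linalg.norm(r[:,3:],axis=1).sum(),phi,x,y,min(z[2] for z in zs),max(z[0] for z in zs),q.round(0).tolist()))
best.sort(key=lambda b:b[0])
for b in best[:8]:print(b)
E
python3 - <<'E'
from route import *
q0=np.array(sense()['qpos']);rng=np.random.default_rng(1);best=[]
for phi in range(0,360,30):
  for x in(.47,.55):
   for y,yaw in((.15,10),(.3,25)):
    for L in (15,25):
     for k in range(3):
      q,c=ik(np.array([x,y,.3]),Rt(L,phi,yaw),rng.uniform(lo,hi))
      if c>1e-5 or q[4]<100: continue
      r=rows(path(q0,q,30));zs=[fk(s,P,sg)[0] for s in path(q0,q,30)]
      best.append((np.linalg.norm(r[:,3:],axis=1).sum(),phi,x,y,L,min(z[2] for z in zs),max(z[0] for z in zs),q.round(0).tolist()))
best.sort(key=lambda b:b[0])
for b in best[:12]:print([round(v,2) if not isinstance(v,list) else v for v in b])
E
python3 - <<'E'
from route import *
q0=np.array(sense()['qpos']);rng=np.random.default_rng(1);best=[]
for phi in range(0,360,45):
  for x in(.5,.6):
   for z in(.2,.28):
    for L in (40,60):
     for k in range(4):
      q,c=ik(np.array([x,.15,z]),Rt(L,phi,5),np.r_[rng.uniform(lo,hi)])
      if c>1e-5 or q[4]<100: continue
      r=rows(path(q0,q,30));zs=[fk(s,P,sg)[0] for s in path(q0,q,30)]
      best.append((np.linalg.norm(r[:,3:],axis=1).sum(),phi,x,z,L,min(z[2] for z in zs),max(z[0] for z in zs),q.round(0).tolist()))
best.sort(key=lambda b:b[0])
for b in best[:12]:print([round(v,2) if not isinstance(v,list) else v for v in b])
E
```

```text
[np.float64(82.84), 315, 0.5, 0.28, 40, np.float64(0.23), np.float64(0.53), [10.0, 11.0, -39.0, 137.0, 105.0, 19.0, -166.0]]
[np.float64(83.0), 315, 0.5, 0.28, 40, np.float64(0.24), np.float64(0.53), [-3.0, 9.0, -24.0, 137.0, 108.0, 15.0, -169.0]]
[np.float64(103.07), 315, 0.6, 0.2, 40, np.float64(0.13), np.float64(0.6), [21.0, 34.0, -55.0, 131.0, 115.0, 38.0, -165.0]]
[np.float64(109.65), 315, 0.5, 0.2, 40, np.float64(0.14), np.float64(0.53), [22.0, 30.0, -61.0, 142.0, 117.0, 43.0, -176.0]]
[np.float64(109.65), 315, 0.5, 0.2, 40, np.float64(0.14), np.float64(0.53), [22.0, 30.0, -61.0, 142.0, 117.0, 43.0, -176.0]]
[np.float64(112.98), 270, 0.5, 0.28, 40, np.float64(0.27), np.float64(0.55), [-29.0, 9.0, 5.0, 137.0, 117.0, 10.0, -133.0]]
[np.float64(118.56), 315, 0.5, 0.2, 40, np.float64(0.12), np.float64(0.53), [27.0, 36.0, -71.0, 142.0, 114.0, 51.0, -171.0]]
[np.float64(118.97), 315, 0.6, 0.2, 40, np.float64(0.09), np.float64(0.6), [29.0, 44.0, -71.0, 131.0, 111.0, 51.0, -157.0]]
[np.float64(127.63), 270, 0.5, 0.2, 40, np.float64(0.16), np.float64(0.53), [17.0, 27.0, -53.0, 142.0, 121.0, 38.0, -135.0]]
[np.float64(137.7), 315, 0.6, 0.28, 60, np.float64(0.14), np.float64(0.6), [30.0, 37.0, -72.0, 136.0, 132.0, 59.0, -176.0]]
[np.float64(138.71), 270, 0.6, 0.28, 60, np.float64(0.2), np.float64(0.6), [17.0, 26.0, -50.0, 136.0, 140.0, 46.0, -146.0]]
[np.float64(139.68), 270, 0.5, 0.2, 40, np.float64(0.11), np.float64(0.53), [27.0, 36.0, -71.0, 142.0, 114.0, 51.0, -126.0]]
```

```bash
python3 -c "
from route import *
show(np.array([17,26,-50,136,140,46,-146.]),30)"
```

```text
max shift,turn 19.43162303017379 4.800937216551215
[-64.  62. -25.  51. -79.] [0.52 0.11 0.28] | [-11.4, 15.1, 14.6, -3.6, -3.1, -1.7]
[-61.  58. -20.  51. -82.] [0.51 0.1  0.27] | [-10.1, 14.0, 14.0, -3.5, -2.8, -1.9]
[-58.  54. -14.  51. -84.] [0.5  0.08 0.26] | [-8.8, 12.9, 13.3, -3.5, -2.5, -2.1]
[-55.  50.  -8.  51. -86.] [0.49 0.07 0.25] | [-7.4, 11.9, 12.5, -3.4, -2.2, -2.2]
[-52.  46.  -2.  51. -89.] [0.48 0.06 0.24] | [-6.1, 11.0, 11.8, -3.3, -1.9, -2.4]
[-50.  43.   3.  50. -91.] [0.48 0.04 0.23] | [-4.7, 10.1, 10.9, -3.2, -1.5, -2.5]
[-47.  39.   9.  50. -93.] [0.48 0.03 0.23] | [-3.4, 9.2, 10.1, -3.2, -1.2, -2.6]
[-44.  35.  15.  50. -95.] [0.48 0.02 0.22] | [-2.1, 8.5, 9.2, -3.1, -0.8, -2.7]
[-41.  31.  20.  50. -98.] [0.48 0.01 0.22] | [-0.7, 7.7, 8.3, -3.0, -0.4, -2.8]
[ -39.   27.   26.   50. -100.] [ 0.48 -0.    0.21] | [0.6, 7.1, 7.4, -2.9, -0.0, -2.9]
[ -36.   23.   32.   50. -102.] [ 0.48 -0.01  0.21] | [1.9, 6.5, 6.5, -2.8, 0.4, -2.9]
[ -33.   19.   37.   49. -105.] [ 0.49 -0.02  0.21] | [3.1, 6.0, 5.5, -2.7, 0.8, -2.9]
[ -30.   16.   43.   49. -107.] [ 0.49 -0.0
[... 819 characters left out ...]
3.9, -1.7]
[  -2.  -23.  100.   47. -130.] [0.58 0.03 0.21] | [14.2, 6.0, -5.3, -2.3, 4.1, -1.6]
[   0.  -27.  106.   47. -132.] [0.59 0.04 0.22] | [14.9, 6.5, -6.2, -2.3, 4.2, -1.5]
[   3.  -31.  112.   47. -135.] [0.6  0.06 0.22] | [15.7, 7.0, -7.0, -2.3, 4.4, -1.3]
[   6.  -35.  117.   47. -137.] [0.6  0.08 0.23] | [16.4, 7.6, -7.8, -2.3, 4.5, -1.2]
[   9.  -38.  123.   47. -139.] [0.6  0.1  0.24] | [17.2, 8.3, -8.6, -2.4, 4.6, -1.1]
[  11.  -42.  129.   46. -141.] [0.6  0.12 0.25] | [17.9, 8.9, -9.2, -2.4, 4.7, -1.1]
[  14.  -46.  134.   46. -144.] [0.6  0.13 0.26] | [18.7, 9.6, -9.8, -2.4, 4.7, -1.0]
[  17.  -50.  140.   46. -146.] [0.6  0.15 0.28] | [19.4, 10.2, -10.3, -2.4, 4.8, -1.0]
```

Emit:
{"op": "carry_out", "data": {"commands": [{"jaw": 0, "tx": -11, "ty": 15, "tz": 8, "rx": -3.6, "ry": -3.1, "rz": -1.7}, {"jaw": 0, "tx": -10, "ty": 14, "tz": 8, "rx": -3.5, "ry": -2.8, "rz": -1.9}, {"jaw": 0, "tx": -9, "ty": 13, "tz": 8, "rx": -3.5, "ry": -2.5, "rz": -2.1}, {"jaw": 0, "tx": -7, "ty": 12, "tz": 8, "rx": -3.4, "ry": -2.2, "rz": -2.2}, {"jaw": 0, "tx": -6, "ty": 11, "tz": 8, "rx": -3.3, "ry": -1.9, "rz": -2.4}, {"jaw": 0, "tx": -5, "ty": 10, "tz": 8, "rx": -3.2, "ry": -1.5, "rz": -2.5}]}}

```text
t: 8.05
ee_pos: [0.4869, 0.0637, 0.2681]
tcp_rot: [[0.97, 0.209, -0.122], [0.155, -0.923, -0.353], [-0.186, 0.324, -0.928]]
force: [0.7, -0.2, -0.4]
grip_width: -0.0004
```

```bash
python3 st.py
```

```text
8.05 [-67.1  35.8  66.8 115.5 -14.3  58.3 -73. ] [0.4869 0.0637 0.2681] [[0.97, 0.209, -0.122], [0.155, -0.923, -0.353], [-0.186, 0.324, -0.928]] [ 0.7 -0.2 -0.4]
```

```bash
python3 -c "
from route import *
q=np.array(sense()['qpos']);g=q.copy();g[4]=222;g[5]=55;g[6]=-75
print([v.round(2) for v in fk(q,P,sg,1)[2]])
show(g,30)"
```

```text
[array([0.  , 0.  , 0.24]), array([0.17, 0.32, 0.73]), array([0.52, 0.17, 0.49]), array([0.49, 0.08, 0.26])]
max shift,turn 27.301403262301754 6.328741343647515
[-67.  67.  -6.  58. -73.] [0.49 0.06 0.27] | [-8.4, 27.3, -1.7, -6.3, -2.2, -4.1]
[-67.  67.   1.  58. -73.] [0.49 0.03 0.28] | [-8.4, 27.3, -1.7, -6.3, -2.2, -4.1]
[-67.  67.   9.  58. -73.] [0.49 0.01 0.3 ] | [-8.3, 27.3, -1.7, -6.3, -2.2, -4.1]
[-67.  67.  17.  58. -73.] [ 0.5  -0.01  0.32] | [-8.3, 27.2, -1.7, -6.3, -2.2, -4.1]
[-67.  67.  25.  58. -73.] [ 0.51 -0.03  0.34] | [-8.2, 27.2, -1.7, -6.3, -2.2, -4.1]
[-67.  67.  33.  58. -73.] [ 0.52 -0.04  0.36] | [-8.2, 27.2, -1.7, -6.3, -2.2, -4.1]
[-67.  67.  41.  58. -73.] [ 0.53 -0.06  0.38] | [-8.2, 27.2, -1.7, -6.3, -2.1, -4.2]
[-67.  67.  49.  57. -74.] [ 0.54 -0.06  0.41] | [-8.1, 27.1, -1.7, -6.3, -2.1, -4.2]
[-67.  67.  57.  57. -74.] [ 0.56 -0.07  0.43] | [-8.1, 27.1, -1.7, -6.3, -2.1, -4.2]
[-67.  67.  64.  57. -74.] [ 0.57 -0.07  0.45] | [-8.0, 27.1, -1.7, -6.3, -2.1, -4.2]
[-67.  67.  72.  57. -74.] [ 0.59 -0.07  0.47] | [-8.0, 27.1, -1.6, -6.3, -2.1, -4.2]
[-
[... 889 characters left out ...]
[-7.5, 26.8, -1.6, -6.2, -2.0, -4.3]
[-67.  67. 167.  56. -75.] [0.76 0.17 0.56] | [-7.4, 26.7, -1.6, -6.2, -2.0, -4.4]
[-67.  67. 175.  56. -75.] [0.76 0.19 0.54] | [-7.4, 26.7, -1.6, -6.2, -2.0, -4.4]
[-67.  67. 183.  56. -75.] [0.76 0.21 0.53] | [-7.3, 26.7, -1.6, -6.2, -2.0, -4.4]
[-67.  67. 190.  55. -75.] [0.76 0.24 0.51] | [-7.3, 26.6, -1.6, -6.2, -2.0, -4.4]
[-67.  67. 198.  55. -75.] [0.75 0.26 0.49] | [-7.2, 26.6, -1.6, -6.2, -1.9, -4.4]
[-67.  67. 206.  55. -75.] [0.75 0.27 0.47] | [-7.2, 26.6, -1.6, -6.2, -1.9, -4.4]
[-67.  67. 214.  55. -75.] [0.74 0.29 0.45] | [-7.1, 26.6, -1.6, -6.2, -1.9, -4.4]
[-67.  67. 222.  55. -75.] [0.73 0.3  0.43] | [-7.1, 26.5, -1.6, -6.2, -1.9, -4.4]
```

Emit:
{"op": "carry_out", "data": {"commands": [{"jaw": 0, "tx": -8, "ty": 27, "tz": -2, "rx": -6.3, "ry": -2.1, "rz": -4.2}, {"jaw": 0, "tx": -8, "ty": 27, "tz": -2, "rx": -6.3, "ry": -2.1, "rz": -4.2}, {"jaw": 0, "tx": -8, "ty": 27, "tz": -2, "rx": -6.3, "ry": -2.1, "rz": -4.2}, {"jaw": 0, "tx": -8, "ty": 27, "tz": -2, "rx": -6.3, "ry": -2.1, "rz": -4.2}, {"jaw": 0, "tx": -8, "ty": 27, "tz": -2, "rx": -6.3, "ry": -2.1, "rz": -4.2}, {"jaw": 0, "tx": -8, "ty": 27, "tz": -2, "rx": -6.3, "ry": -2.1, "rz": -4.2}, {"jaw": 0, "tx": -8, "ty": 27, "tz": -2, "rx": -6.3, "ry": -2.1, "rz": -4.2}, {"jaw": 0, "tx": -8, "ty": 27, "tz": -2, "rx": -6.3, "ry": -2.1, "rz": -4.2}, {"jaw": 0, "tx": -8, "ty": 27, "tz": -2, "rx": -6.3, "ry": -2.1, "rz": -4.2}, {"jaw": 0, "tx": -8, "ty": 27, "tz": -2, "rx": -6.3, "ry": -2.1, "rz": -4.2}]}}

```text
t: 9.05
ee_pos: [0.5744, -0.0697, 0.4881]
tcp_rot: [[0.566, 0.786, 0.25], [0.21, 0.156, -0.965], [-0.797, 0.598, -0.077]]
force: [-0.1, -0.2, -0.1]
grip_width: -0.0001
```

```bash
python3 -c "
from route import *
import st
q=np.array(sense()['qpos']);g=q.copy();g[4]=210;g[5]=55
print([v.round(2) for v in fk(q,P,sg,1)[2]])
show(g,24)"
```

```text
9.05 [-75.5  48.3  77.1 118.5  54.   49.7 -69.8] [ 0.5744 -0.0697  0.4881] [[0.566, 0.786, 0.25], [0.21, 0.156, -0.965], [-0.797, 0.598, -0.077]] [-0.1 -0.2 -0.1]
[array([0.  , 0.  , 0.24]), array([0.15, 0.43, 0.64]), array([0.5 , 0.22, 0.44]), array([ 0.55, -0.02,  0.42])]
max shift,turn 20.71000482436211 4.7953810309276745
[-76.  77.  61.  50. -70.] [ 0.56 -0.02  0.44] | [-8.5, 19.3, -0.9, -4.5, -2.2, -4.2]
[-76.  77.  67.  50. -70.] [ 0.57 -0.02  0.45] | [-8.5, 19.3, -0.9, -4.5, -2.2, -4.2]
[-76.  77.  74.  50. -70.] [ 0.59 -0.01  0.47] | [-8.6, 19.4, -0.9, -4.5, -2.2, -4.2]
[-76.  77.  80.  51. -70.] [ 0.6  -0.    0.48] | [-8.6, 19.5, -0.9, -4.5, -2.2, -4.1]
[-76.  77.  87.  51. -70.] [0.61 0.01 0.5 ] | [-8.6, 19.5, -0.9, -4.5, -2.2, -4.1]
[-76.  77.  93.  51. -70.] [0.63 0.02 0.51] | [-8.7, 19.6, -0.9, -4.5, -2.2, -4.1]
[-76.  77. 100.  51. -70.] [0.64 0.03 0.52] | [-8.7, 19.7, -0.9, -4.6, -2.2, -4.1]
[-76.  77. 106.  51. -70.] [0.65 0.05 0.53] | [-8.7, 19.7, -0.9, -4.6, -2.2, -4.1]
[-76.  77. 113.  52. -70.] [0.67 0.06 0.53] | [-8.7, 19.8, -0.9, -4.6, -2.2, -4.0]
[-76.  77. 119
[... 530 characters left out ...]
[-8.9, 20.2, -1.0, -4.7, -2.3, -3.9]
[-76.  77. 165.  53. -70.] [0.74 0.22 0.5 ] | [-9.0, 20.3, -1.0, -4.7, -2.3, -3.9]
[-76.  77. 171.  54. -70.] [0.74 0.23 0.49] | [-9.0, 20.4, -1.0, -4.7, -2.3, -3.9]
[-76.  77. 178.  54. -70.] [0.74 0.25 0.48] | [-9.0, 20.4, -1.0, -4.7, -2.3, -3.8]
[-76.  77. 184.  54. -70.] [0.74 0.27 0.46] | [-9.1, 20.5, -1.0, -4.7, -2.3, -3.8]
[-76.  77. 191.  54. -70.] [0.74 0.28 0.44] | [-9.1, 20.5, -1.0, -4.8, -2.3, -3.8]
[-76.  77. 197.  55. -70.] [0.73 0.29 0.43] | [-9.1, 20.6, -1.0, -4.8, -2.3, -3.8]
[-76.  77. 204.  55. -70.] [0.73 0.3  0.41] | [-9.1, 20.7, -1.0, -4.8, -2.3, -3.8]
[-76.  77. 210.  55. -70.] [0.72 0.31 0.39] | [-9.2, 20.7, -1.0, -4.8, -2.3, -3.7]
```

```bash
cat >> st.py <<'E'
import json; open('log.jsonl','a').write(json.dumps([list(map(float,s['qpos'])),list(map(float,s['ee_pos'])),np.array(s['tcp_rot']).tolist()])+'\n')
E
python3 st.py >/dev/null; cat > kin2.py <<'E'
import numpy as np,json
from scipy.spatial.transform import Rotation as Ro
from scipy.optimize import least_squares
import kin
X0=np.r_[[.243,.607,.451,.25,-.0576,1.515],np.zeros(5),np.zeros(9)]
rot=lambda a,x:Ro.from_euler(a,x).as_matrix()
def fk(q,P=None,sg=None,pts=False):
    P=P0 if P is None else P; d=np.radians(q); d[1:6]=d[1:6]+P[6:11]
    t=P[11:]; p=np.array([0,0,P[0]]);out=[p]
    T=rot('z',-d[0]+P[4]); p=p+T@[t[0],t[1],0]; T=T@rot('y',d[1])@rot('z',-d[2]); p=p+T@[t[2],t[3],P[1]];out.append(p)
    T=T@rot('y',d[3]); p=p+T@[t[4],t[5],0]; T=T@rot('z',-d[4]); p=p+T@[t[6],0,P[2]];out.append(p)
    T=T@rot('y',d[5]); p=p+T@[t[7],t[8],0]; T=T@rot('z',-d[6]+P[5]); p=p+T@[0,0,P[3]];out.append(p)
    return (p,T,out) if pts else (p,T)
def load(): return kin.S+[tuple(json.loads(l)) for l in open('log.jsonl')]
def fitk():
    S=load()
    f=lambda P:np.concatenate([np.r_[(fk(q,P)[0]-p)*10,(fk(q,P)[1]-np.array(R)).ravel()] for q,p,R in S]+[.02*(P-X0)])
    return least_squares(f,X0).x
P0=fitk()
if __name__=='__main__':
    print(P0.round(3).tolist())
    for q,p,R in load(): a,T=fk(q);print(np.linalg.norm(a-p).round(4),np.abs(T-np.array(R)).max().round(3))
E
python3 kin2.py; sed -i 's/^from kin import \*/from kin2 import */' ik.py
```

```text
[0.294, 0.624, 0.465, 0.309, 0.0, 1.57, 0.001, 0.001, -0.0, -0.0, 0.0, -0.001, -0.02, -0.001, -0.012, -0.001, -0.012, 0.002, -0.002, -0.0]
0.0001 0.001
0.0 0.002
0.0002 0.001
0.0002 0.0
0.0005 0.001
0.0006 0.001
0.0003 0.001
0.0004 0.001
0.0001 0.001
```

```bash
sed -i 's/^P=\[.*;sg/P=None;sg/' ik.py; sed -i 's/^P0=fitk/P0=fitk/' kin2.py; python3 - <<'E'
from route import *
rng=np.random.default_rng(0);cur=np.array(sense()['qpos'])
for name,p in(('Lhov',(.5,.12,.2)),('L',(.59,.075,.016)),('R',(.585,-.185,.016)),('L0',(.5,.07,.016))):
  for lean in (20,30,38):
    for phi in(0,90,180,270):
      sol=[]
      for k in range(6):
        q,c=ik(np.array(p),Rt(lean,phi),rng.uniform(lo,hi))
        if c<1e-5: sol.append(q)
      sol.sort(key=lambda q:np.abs(q-cur).max())
      for q in sol[:1]: print(name,lean,phi,q.round(0),'elbow',fk(q,P,sg,1)[2][1].round(2))
g=cur.copy();g[4]=210;g[5]=55
show(g,20)
E
```

```text
Lhov 20 0 [-50.  19.  33. 134. -16.  11. -97.] elbow [0.15 0.13 0.89]
Lhov 20 90 [ -56.   21.   41.  135.  -32.   12. -170.] elbow [0.14 0.16 0.88]
Lhov 20 180 [-10.  17. -17. 133.  49.  18.  18.] elbow [0.19 0.   0.89]
Lhov 20 270 [-42.  18.  23. 134.   5.  11. -28.] elbow [0.16 0.1  0.89]
Lhov 30 0 [-48.  18.  26. 140. 128.   6. 116.] elbow [0.15 0.12 0.89]
Lhov 30 90 [-30.  17.   3. 140. 104.  13.  51.] elbow [0.17 0.06 0.89]
Lhov 30 180 [  4.  20. -38. 138.  94.  27. -29.] elbow [ 0.21 -0.05  0.88]
Lhov 30 270 [ -28.   17.    2.  140.  103.   14. -129.] elbow [0.17 0.05 0.89]
Lhov 38 0 [ 24.  34. -72. 143. 104.  55. 141.] elbow [ 0.31 -0.16  0.81]
Lhov 38 90 [ 24.  34. -72. 143. 104.  55.  51.] elbow [ 0.31 -0.16  0.81]
Lhov 38 180 [ 24.  34. -72. 143. 104.  55. -39.] elbow [ 0.31 -0.16  0.81]
Lhov 38 270 [  24.   34.  -72.  143.  104.   55. -129.] elbow [ 0.31 -0.16  0.81]
L 20 0 [-25.  42.  14. 130. 200.  11.  52.] elbow [0.39 0.15 0.76]
L 20 90 [-11.  41.  -5. 129. 138.  13.  27.] elbow [0.41 0.05 0.76]
L 20 180 [-15.  41.   1. 129. 153.  11. -79.] elbow [0.4  0.08 0.76]
L 20 
[... 2861 characters left out ...]
1.4, -1.8, -5.7, -2.4, -4.7]
[-76.  77. 155.  53. -70.] [0.79 0.21 0.61] | [-11.6, 31.5, -1.9, -5.8, -2.4, -4.7]
[-76.  77. 163.  53. -70.] [0.79 0.24 0.6 ] | [-11.6, 31.6, -1.9, -5.8, -2.4, -4.7]
[-76.  77. 171.  54. -70.] [0.8  0.27 0.58] | [-11.7, 31.7, -1.9, -5.8, -2.4, -4.6]
[-76.  77. 179.  54. -70.] [0.8  0.29 0.56] | [-11.7, 31.8, -1.9, -5.8, -2.4, -4.6]
[-76.  77. 187.  54. -70.] [0.79 0.32 0.53] | [-11.8, 31.9, -1.9, -5.8, -2.4, -4.6]
[-76.  77. 194.  54. -70.] [0.79 0.34 0.51] | [-11.8, 32.0, -1.9, -5.9, -2.4, -4.5]
[-76.  77. 202.  55. -70.] [0.78 0.35 0.48] | [-11.9, 32.1, -1.9, -5.9, -2.4, -4.5]
[-76.  77. 210.  55. -70.] [0.77 0.37 0.45] | [-11.9, 32.2, -1.9, -5.9, -2.4, -4.5]
```

Emit:
{"op": "carry_out", "data": {"commands": [{"jaw": 0, "tx": -11, "ty": 30, "tz": -2, "rx": -5.5, "ry": -2.3, "rz": -5}, {"jaw": 0, "tx": -11, "ty": 30, "tz": -2, "rx": -5.5, "ry": -2.3, "rz": -5}, {"jaw": 0, "tx": -11, "ty": 30, "tz": -2, "rx": -5.5, "ry": -2.3, "rz": -5}, {"jaw": 0, "tx": -11, "ty": 30, "tz": -2, "rx": -5.6, "ry": -2.3, "rz": -5}, {"jaw": 0, "tx": -11, "ty": 30, "tz": -2, "rx": -5.6, "ry": -2.3, "rz": -5}, {"jaw": 0, "tx": -11, "ty": 30, "tz": -2, "rx": -5.6, "ry": -2.3, "rz": -5}, {"jaw": 0, "tx": -11, "ty": 31, "tz": -2, "rx": -5.6, "ry": -2.3, "rz": -5}, {"jaw": 0, "tx": -11, "ty": 31, "tz": -2, "rx": -5.6, "ry": -2.3, "rz": -5}, {"jaw": 0, "tx": -11, "ty": 31, "tz": -2, "rx": -5.6, "ry": -2.3, "rz": -5}, {"jaw": 0, "tx": -11, "ty": 31, "tz": -2, "rx": -5.6, "ry": -2.3, "rz": -5}]}}

```text
t: 10.05
ee_pos: [0.7521, 0.15, 0.6552]
tcp_rot: [[0.206, 0.487, 0.849], [-0.571, 0.764, -0.3], [-0.795, -0.423, 0.435]]
force: [-0.2, 0.3, 0.6]
grip_width: 0.0002
```

```bash
python3 st.py;python3 - <<'E'
from route import *
rng=np.random.default_rng(0);cur=np.array(sense()['qpos']);print([v.round(2).tolist() for v in fk(cur,P,sg,1)[2]])
res=[]
for phi in range(0,360,30):
  for k in range(4):
    q,c=ik(np.array((.52,.12,.15)),Rt(32,phi),np.clip(cur+rng.normal(0,40,7),lo,hi))
    if c<1e-5 and q[4]>120: r=rows(path(cur,q,30)); zz=np.array([fk(s,P,sg)[0] for s in path(cur,q,30)]);res.append((np.linalg.norm(r[:,3:],axis=1).sum(),phi,q.round(0).tolist(),zz[10].round(2).tolist(),zz[20].round(2).tolist()))
res.sort(key=lambda r:r[0])
for r in res[:6]:print(r)
E
```

```text
10.05 [-77.5  47.   77.1 118.1 133.9  53.9 -69.4] [0.7521 0.15   0.6552] [[0.206, 0.487, 0.849], [-0.571, 0.764, -0.3], [-0.795, -0.423, 0.435]] [-0.2  0.3  0.6]
[[0.0, 0.0, 0.29], [0.12, 0.43, 0.73], [0.49, 0.24, 0.52], [0.75, 0.15, 0.66]]
(np.float64(85.73327574501266), 150, [-53.0, 30.0, 37.0, 142.0, 192.0, 16.0, -99.0], [0.76, 0.12, 0.44], [0.67, 0.12, 0.26])
(np.float64(85.81150338126302), 150, [-48.0, 28.0, 29.0, 142.0, 177.0, 16.0, -84.0], [0.76, 0.11, 0.43], [0.67, 0.11, 0.25])
(np.float64(86.31897966608817), 150, [-58.0, 32.0, 45.0, 142.0, 208.0, 19.0, -115.0], [0.76, 0.14, 0.45], [0.67, 0.14, 0.27])
(np.float64(87.47094569179079), 180, [-38.0, 25.0, 15.0, 141.0, 152.0, 17.0, -89.0], [0.76, 0.08, 0.41], [0.67, 0.08, 0.23])
(np.float64(87.8315531750817), 150, [-36.0, 25.0, 13.0, 141.0, 148.0, 17.0, -55.0], [0.76, 0.07, 0.41], [0.67, 0.07, 0.23])
(np.float64(88.12157405458294), 180, [-30.0, 25.0, 5.0, 141.0, 139.0, 19.0, -76.0], [0.76, 0.06, 0.39], [0.66, 0.06, 0.22])
```

```bash
cat > cart.py <<'E'
from route import *
from scipy.spatial.transform import Slerp
from plant import sense
def cart(p1,R1,n,s=None):
    s=s or sense();p0=np.array(s['ee_pos']);R0=np.array(s['tcp_rot']);q=np.array(s['qpos'])
    sl=Slerp([0,1],Ro.from_matrix([R0,R1]))
    d=(Ro.from_matrix(R0).inv()*Ro.from_matrix(R1)).as_rotvec(degrees=True)/n; print('turn/row',d.round(1))
    prev=p0
    for k in range(1,n+1):
        p=p0+(np.array(p1)-p0)*k/n; Rk=sl(k/n).as_matrix(); Rp=sl((k-1)/n).as_matrix()
        q,c=ik(p,Rk,q); print((Rp.T@(p-prev)*1000).round(0).tolist(),q.round(0),'' if c<1e-5 else 'BAD%.4f'%c,fk(q,P,sg,1)[2][1].round(2)); prev=p
    return q
E
python3 -c "
from cart import *
q=cart((.62,.15,.5),Rt(65,180),8)"
```

```text
turn/row [-3.7  5.6  3.3]
[12.0, 0.0, -22.0] [-81.  42.  77. 121. 135.  50. -69.]  [0.09 0.4  0.76]
[14.0, 1.0, -21.0] [-85.  38.  77. 123. 135.  45. -68.]  [0.06 0.37 0.79]
[16.0, 1.0, -20.0] [-88.  33.  77. 124. 135.  41. -67.]  [0.03 0.32 0.83]
[18.0, 2.0, -18.0] [-91.  25.  75. 126. 131.  39. -61.]  [0.02 0.26 0.86]
[20.0, 2.0, -16.0] [-94.  18.  73. 127. 126.  37. -54.]  [0.01 0.18 0.89]
[21.0, 1.0, -14.0] [-97.  11.  72. 128. 120.  35. -47.]  [0.01 0.11 0.91]
[23.0, 1.0, -11.0] [-101.    4.   73.  129.  113.   33.  -40.]  [0.02 0.04 0.92]
[24.0, 0.0, -9.0] [-101.   -3.   69.  129.  105.   34.  -32.]  [ 0.03 -0.04  0.92]
```

Emit:
{"op": "carry_out", "data": {"commands": [{"jaw": 0, "tx": 12, "ty": 0, "tz": -22, "rx": -3.7, "ry": 5.6, "rz": 3.3}, {"jaw": 0, "tx": 14, "ty": 1, "tz": -21, "rx": -3.7, "ry": 5.6, "rz": 3.3}, {"jaw": 0, "tx": 16, "ty": 1, "tz": -20, "rx": -3.7, "ry": 5.6, "rz": 3.3}, {"jaw": 0, "tx": 18, "ty": 2, "tz": -18, "rx": -3.7, "ry": 5.6, "rz": 3.3}, {"jaw": 0, "tx": 20, "ty": 2, "tz": -16, "rx": -3.7, "ry": 5.6, "rz": 3.3}, {"jaw": 0, "tx": 21, "ty": 1, "tz": -14, "rx": -3.7, "ry": 5.6, "rz": 3.3}]}}

```text
t: 10.65
ee_pos: [0.6509, 0.169, 0.5402]
tcp_rot: [[-0.246, 0.088, 0.965], [-0.091, 0.989, -0.114], [-0.965, -0.116, -0.235]]
force: [0.2, -0.9, 0.4]
grip_width: -0.0003
```

```bash
python3 st.py; python3 -c "
from cart import *
q=cart((.56,.14,.26),Rt(42,180),9)"
```

```text
10.65 [-100.9   13.1   77.3  127.7  123.5   31.2  -52.5] [0.6509 0.169  0.5402] [[-0.246, 0.088, 0.965], [-0.091, 0.989, -0.114], [-0.965, -0.116, -0.235]] [ 0.2 -0.9  0.4]
turn/row [-0.7  3.8  0.5]
[33.0, -0.0, -2.0] [-98.  12.  73. 129. 121.  30. -51.]  [0.01 0.12 0.91]
[33.0, -1.0, 0.0] [-94.  11.  68. 131. 119.  29. -49.]  [0.02 0.11 0.91]
[33.0, -1.0, 2.0] [-88.  10.  61. 132. 117.  28. -49.]  [0.03 0.1  0.91]
[33.0, -1.0, 4.0] [-81.  10.  53. 133. 116.  27. -49.]  [0.04 0.09 0.91]
[32.0, -2.0, 7.0] [-78.  11.  52. 134. 117.  23. -52.]  [0.05 0.1  0.91]
[32.0, -2.0, 9.0] [-74.  13.  49. 135. 120.  20. -56.]  [0.06 0.12 0.9 ]
[31.0, -2.0, 11.0] [-65.  13.  39. 136. 121.  19. -56.]  [0.08 0.11 0.9 ]
[30.0, -3.0, 13.0] [-55.  14.  30. 137. 121.  18. -58.]  [0.11 0.1  0.9 ]
[29.0, -3.0, 15.0] [-50.  16.  25. 138. 126.  16. -63.]  [0.13 0.11 0.9 ]
```

Emit:
{"op": "carry_out", "data": {"commands": [{"jaw": 0, "tx": 33, "ty": 0, "tz": -2, "rx": -0.7, "ry": 3.8, "rz": 0.5}, {"jaw": 0, "tx": 33, "ty": -1, "tz": 0, "rx": -0.7, "ry": 3.8, "rz": 0.5}, {"jaw": 0, "tx": 33, "ty": -1, "tz": 2, "rx": -0.7, "ry": 3.8, "rz": 0.5}, {"jaw": 0, "tx": 33, "ty": -1, "tz": 4, "rx": -0.7, "ry": 3.8, "rz": 0.5}, {"jaw": 0, "tx": 32, "ty": -2, "tz": 7, "rx": -0.7, "ry": 3.8, "rz": 0.5}, {"jaw": 0, "tx": 32, "ty": -2, "tz": 9, "rx": -0.7, "ry": 3.8, "rz": 0.5}, {"jaw": 0, "tx": 31, "ty": -2, "tz": 11, "rx": -0.7, "ry": 3.8, "rz": 0.5}]}}

```text
t: 11.35
ee_pos: [0.5772, 0.1605, 0.3238]
tcp_rot: [[-0.654, 0.04, 0.755], [0.059, 0.998, -0.002], [-0.754, 0.044, -0.656]]
force: [0.3, 0.9, 0.0]
grip_width: -0.0
```

```bash
python3 st.py; python3 -c "
from cart import *
q=cart((.52,.11,.12),Rt(30,180),7)
print();s=sense();s=dict(s);R=Rt(30,180);s.update(ee_pos=[.52,.11,.12],tcp_rot=R,qpos=q)
cart((.48,.075,.016),Rt(18,180),4,s)"
```

```text
11.35 [-73.1  14.5  50.  136.3 134.7  14.4 -73.4] [0.5772 0.1605 0.3238] [[-0.654, 0.04, 0.755], [0.059, 0.998, -0.002], [-0.754, 0.044, -0.656]] [0.3 0.9 0. ]
turn/row [ 0.2  2.7 -0.3]
[27.0, -9.0, 13.0] [-66.  16.  43. 137. 139.  14. -78.]  [0.09 0.14 0.9 ]
[26.0, -9.0, 14.0] [-59.  17.  37. 138. 143.  15. -82.]  [0.12 0.14 0.89]
[26.0, -8.0, 15.0] [-53.  19.  31. 139. 147.  15. -85.]  [0.14 0.14 0.89]
[25.0, -8.0, 17.0] [-47.  21.  25. 140. 151.  16. -89.]  [0.17 0.14 0.88]
[24.0, -8.0, 18.0] [-42.  24.  20. 141. 154.  17. -91.]  [0.2  0.14 0.87]
[23.0, -8.0, 19.0] [-38.  26.  16. 141. 157.  17. -93.]  [0.23 0.14 0.86]
[22.0, -8.0, 20.0] [-34.  29.  13. 142. 159.  18. -95.]  [0.27 0.14 0.84]

turn/row [-0.  3. -0.]
[21.0, -9.0, 18.0] [-30.  32.  10. 142. 161.  19. -96.]  [0.3  0.13 0.83]
[20.0, -9.0, 19.0] [-26.  34.   7. 142. 164.  19. -97.]  [0.33 0.13 0.81]
[19.0, -9.0, 20.0] [-23.  37.   5. 142. 165.  19. -97.]  [0.36 0.12 0.79]
[18.0, -9.0, 21.0] [-20.  40.   3. 141. 167.  19. -97.]  [0.39 0.11 0.77]
```

Emit:
{"op": "carry_out", "data": {"commands": [{"jaw": 0, "tx": 27, "ty": -9, "tz": 12, "rx": 0.2, "ry": 2.7, "rz": -0.3}, {"jaw": 0, "tx": 27, "ty": -9, "tz": 13, "rx": 0.2, "ry": 2.7, "rz": -0.3}, {"jaw": 0, "tx": 27, "ty": -8, "tz": 14, "rx": 0.2, "ry": 2.7, "rz": -0.3}, {"jaw": 0, "tx": 26, "ty": -8, "tz": 16, "rx": 0.2, "ry": 2.7, "rz": -0.3}, {"jaw": 0, "tx": 25, "ty": -8, "tz": 17, "rx": 0.2, "ry": 2.7, "rz": -0.3}, {"jaw": 0, "tx": 23, "ty": -8, "tz": 19, "rx": 0.2, "ry": 2.7, "rz": -0.3}, {"jaw": 0, "tx": 22, "ty": -8, "tz": 20, "rx": 0.2, "ry": 2.7, "rz": -0.3}]}}

```text
t: 12.05
ee_pos: [0.5183, 0.1199, 0.1233]
tcp_rot: [[-0.86, 0.04, 0.509], [0.051, 0.999, 0.008], [-0.508, 0.033, -0.861]]
force: [0.1, 0.1, 0.5]
grip_width: -0.0
```

```bash
python3 st.py; python3 -c "
from cart import *
cart((.475,.08,.018),Rt(17,180),5)"
```

```text
12.05 [-33.4  28.6  11.4 141.9 160.3  19.3 -97.2] [0.5183 0.1199 0.1233] [[-0.86, 0.04, 0.509], [0.051, 0.999, 0.008], [-0.508, 0.033, -0.861]] [0.1 0.1 0.5]
turn/row [ 0.3  2.7 -0.2]
[18.0, -9.0, 14.0] [-31.  31.   9. 142. 162.  19. -98.]  [0.29 0.13 0.83]
[17.0, -9.0, 15.0] [-28.  33.   8. 142. 164.  18. -98.]  [0.31 0.13 0.82]
[16.0, -9.0, 15.0] [-25.  35.   6. 142. 164.  18. -97.]  [0.33 0.12 0.81]
[16.0, -9.0, 16.0] [-23.  37.   4. 142. 165.  18. -97.]  [0.36 0.12 0.79]
[15.0, -8.0, 17.0] [-21.  39.   3. 141. 166.  17. -97.]  [0.38 0.11 0.78]
```

Emit:
{"op": "carry_out", "data": {"commands": [{"jaw": 0, "tx": 18, "ty": -9, "tz": 14, "rx": 0.3, "ry": 2.7, "rz": -0.2}, {"jaw": 0, "tx": 17, "ty": -9, "tz": 15, "rx": 0.3, "ry": 2.7, "rz": -0.2}, {"jaw": 0, "tx": 16, "ty": -9, "tz": 15, "rx": 0.3, "ry": 2.7, "rz": -0.2}, {"jaw": 0, "tx": 16, "ty": -9, "tz": 16, "rx": 0.3, "ry": 2.7, "rz": -0.2}, {"jaw": 0, "tx": 15, "ty": -8, "tz": 16, "rx": 0.3, "ry": 2.7, "rz": -0.2}]}}

```text
t: 12.55
ee_pos: [0.4814, 0.0833, 0.0181]
tcp_rot: [[-0.953, 0.047, 0.3], [0.048, 0.999, -0.004], [-0.3, 0.011, -0.954]]
force: [-0.2, 0.1, -0.2]
grip_width: 0.0002
```

```bash
python3 st.py; python3 - <<'E'
from fit import *
z=.038
st=[('top',(-.05,.14,z),t(158,398)),('top',(-.05,-.14,z),t(465,370)),('top',(.05,.14,z),t(153,291)),('top',(.05,-.14,z),t(455,270))]
q,r=fit(st,[.57,-.06,0]);print(q,np.degrees(q[2])+2.04,r.round(1).tolist());print(T(q,(-.05,.12,.02)),T(q,(-.05,-.12,.02)),T(q,(-.112,0,0)))
E
```

```text
12.55 [-21.3  39.5   3.5 140.8 167.7  17.1 -99.4] [0.4814 0.0833 0.0181] [[-0.953, 0.047, 0.3], [0.048, 0.999, -0.004], [-0.3, 0.011, -0.954]] [-0.2  0.1 -0.2]
[ 0.58599568 -0.05285406  0.11149302] 8.42807958107137 [[-0.1, 0.3], [1.0, 1.5], [-1.0, -0.5], [0.1, -1.2]]
[0.52295467 0.06083777 0.02      ] [ 0.54965759 -0.1776721   0.02      ] [ 0.47469108 -0.06531542  0.        ]
```

Emit:
{"op": "carry_out", "data": {"commands": [{"jaw": 0, "tx": -5, "ty": -12, "tz": 1.5, "rx": 0, "ry": -1, "rz": 0}, {"jaw": 0, "tx": -5, "ty": -12, "tz": 1.5, "rx": 0, "ry": -1, "rz": 0}, {"jaw": 0, "tx": -8, "ty": 0, "tz": 3, "rx": 0, "ry": -1, "rz": 0}, {"jaw": 0, "tx": -9, "ty": 0, "tz": 4, "rx": 0, "ry": -1.5, "rz": 0}, {"jaw": 0, "tx": -10, "ty": 0, "tz": 4, "rx": 0, "ry": -1.5, "rz": 0}, {"jaw": 0, "tx": -10, "ty": 0, "tz": 4.5, "rx": 0, "ry": -1.5, "rz": 0}, {"jaw": 0, "tx": -10, "ty": 0, "tz": 4.5, "rx": 0, "ry": -1.5, "rz": 0}]}}

```text
t: 13.25
ee_pos: [0.5321, 0.0604, 0.0153]
tcp_rot: [[-0.902, 0.051, 0.428], [0.051, 0.999, -0.011], [-0.428, 0.012, -0.904]]
force: [-11.7, 1.1, 7.0]
grip_width: -0.0002
```

```bash
python3 st.py
```

```text
13.25 [-18.3  42.1   3.9 140.  169.4  26.7 -98.5] [0.5321 0.0604 0.0153] [[-0.902, 0.051, 0.428], [0.051, 0.999, -0.011], [-0.428, 0.012, -0.904]] [-11.7   1.1   7. ]
```

Emit:
{"op": "carry_out", "data": {"commands": [{"jaw": 0, "tx": -11, "ty": 0, "tz": 4.5, "rx": 0, "ry": -2, "rz": 0}, {"jaw": 0, "tx": -11, "ty": 0, "tz": 5, "rx": 0, "ry": -2, "rz": 0}, {"jaw": 0, "tx": -11, "ty": 0, "tz": 5, "rx": 0, "ry": -2, "rz": 0}, {"jaw": 0, "tx": -11, "ty": 0, "tz": 5.5, "rx": 0, "ry": -2, "rz": 0}]}}

```text
t: 13.65
ee_pos: [0.553, 0.063, 0.0136]
tcp_rot: [[-0.858, 0.041, 0.511], [0.04, 0.999, -0.013], [-0.511, 0.009, -0.859]]
force: [-13.9, 2.4, 9.9]
grip_width: 0.0002
```

```bash
python3 st.py
```

```text
13.65 [-19.1  44.4   4.2 140.5 168.8  34.7 -98.5] [0.553  0.063  0.0136] [[-0.858, 0.041, 0.511], [0.04, 0.999, -0.013], [-0.511, 0.009, -0.859]] [-13.9   2.4   9.9]
```

Emit:
{"op": "carry_out", "data": {"commands": [{"jaw": 0, "tx": -12, "ty": 0, "tz": 4.5, "rx": 0, "ry": -1.5, "rz": 0}, {"jaw": 0, "tx": -12, "ty": 0, "tz": 4.5, "rx": 0, "ry": -1.5, "rz": 0}, {"jaw": 0, "tx": -12, "ty": 0, "tz": 4.5, "rx": 0, "ry": -1.5, "rz": 0}, {"jaw": 0, "tx": -12, "ty": 0, "tz": 4.5, "rx": 0, "ry": -1.5, "rz": 0}]}}

```text
t: 14.05
ee_pos: [0.5853, 0.0664, 0.0174]
tcp_rot: [[-0.823, 0.035, 0.568], [0.033, 0.999, -0.013], [-0.568, 0.008, -0.823]]
force: [-5.2, 0.8, -3.6]
grip_width: -0.0
```

```bash
python3 st.py;  python3 -c "
from h import *
shot('top','top3.png')
import cv2
a=cv2.imread('pics/top3.png')[85:275,180:400];cv2.imwrite('pics/t3.png',cv2.resize(a,None,fx=3,fy=3,interpolation=cv2.INTER_CUBIC))"
```

```text
14.05 [-19.5  45.4   4.8 138.6 168.6  37.4 -98.1] [0.5853 0.0664 0.0174] [[-0.823, 0.035, 0.568], [0.033, 0.999, -0.013], [-0.568, 0.008, -0.823]] [-5.2  0.8 -3.6]
```

View pics/t3.png

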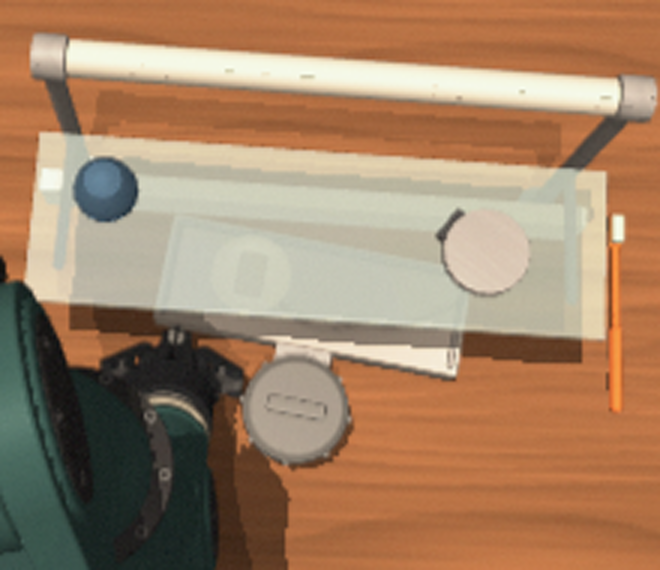

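The stand is now at about −8°. The gripper's knuckle at crop (240,380) is close to the cup edge (245,395), so I'll move left before backing out.

Emit:
{"op": "carry_out", "data": {"commands": [{"jaw": 0, "tx": 0, "ty": 12, "tz": 0, "rx": 0, "ry": 0, "rz": 0}, {"jaw": 0, "tx": 2, "ty": 12, "tz": -1, "rx": 0, "ry": 0, "rz": 0}]}}

```text
t: 14.3
ee_pos: [0.5882, 0.0913, 0.019]
tcp_rot: [[-0.817, 0.039, 0.575], [0.037, 0.999, -0.014], [-0.575, 0.01, -0.818]]
force: [0.7, 0.9, -0.6]
grip_width: -0.0003
```

```bash
python3 st.py; python3 - <<'E'
from fit import *
z=.038
st=[('top',(-.05,.14,z),t(155,317)),('top',(-.05,-.14,z),t(457,379)),('top',(.05,.14,z),t(176,213))]
q,r=fit(st,[.57,-.06,0]);print(q,np.degrees(q[2])+2.04,r.round(1).tolist());
for y in(.14,.125,-.125,-.14):print(y,T(q,(-.05,y,.02)).round(4))
print(T(q,(-.112,0,0)))
sh=[.6992,-.0538,-.0356]
R=np.array([[np.cos(sh[2]),np.sin(sh[2])],[-np.sin(sh[2]),np.cos(sh[2])]])
for y in(.14,-.14):print('gap',R@(T(q,(.05,y,0))[:2]-sh[:2]))
E
```

```text
14.3 [-22.9  45.3   5.  137.9 165.2  36.9 -98.4] [0.5882 0.0913 0.019 ] [[-0.817, 0.039, 0.575], [0.037, 0.999, -0.014], [-0.575, 0.01, -0.818]] [ 0.7  0.9 -0.6]
[ 0.62024384 -0.05886185 -0.16904935] -7.645814045811286 [[-0.5, 0.1], [0.3, 0.0], [0.1, -0.2]]
0.14 [0.5945 0.0876 0.02  ]
0.125 [0.592  0.0728 0.02  ]
-0.125 [ 0.5499 -0.1737  0.02  ]
-0.14 [ 0.5474 -0.1885  0.02  ]
[ 0.50984038 -0.04001838  0.        ]
gap [-0.01054302  0.12423367]
gap [-0.04779803 -0.15327681]
```

```bash
cat >> cart.py <<'E'
def chain(w,s=None):
    s=dict(s or sense())
    for p,R,n in w:
        print('->',p); q=cart(p,R,n,s); s.update(ee_pos=list(p),tcp_rot=R,qpos=q)
E
python3 -c "
from cart import *
chain([((.545,.105,.03),Rt(28,180),3),((.54,.08,.2),Rt(34,180),5),((.54,-.19,.2),Rt(34,180),7),((.525,-.185,.03),Rt(24,180),5)])"
```

```text
-> (0.545, 0.105, 0.03)
turn/row [ 0.1  2.4 -0.2]
[10.0, 4.0, -11.0] [-24.  44.   5. 138. 165.  33. -98.]  [0.41 0.14 0.75]
[10.0, 4.0, -11.0] [-25.  42.   5. 139. 164.  30. -98.]  [0.4  0.15 0.76]
[11.0, 4.0, -11.0] [-26.  41.   6. 139. 163.  26. -97.]  [0.38 0.15 0.77]
-> (0.54, 0.08, 0.2)
turn/row [ 0.  -1.2  0. ]
[-15.0, -5.0, -30.0] [-27.  37.   7. 140. 163.  24. -96.]  [0.35 0.14 0.79]
[-16.0, -5.0, -30.0] [-28.  32.  10. 140. 162.  21. -95.]  [0.31 0.13 0.82]
[-16.0, -5.0, -30.0] [-30.  28.  12. 140. 161.  18. -93.]  [0.27 0.12 0.85]
[-17.0, -5.0, -29.0] [-33.  24.  16. 140. 160.  15. -91.]  [0.23 0.11 0.87]
[-18.0, -5.0, -29.0] [-37.  20.  22. 140. 158.  11. -88.]  [0.18 0.1  0.88]
-> (0.54, -0.19, 0.2)
turn/row [0. 0. 0.]
[-1.0, -39.0, 1.0] [-28.  19.  17. 140. 164.  12. -89.]  [0.19 0.06 0.89]
[-1.0, -39.0, 1.0] [-17.  18.  11. 141. 171.  12. -91.]  [0.2  0.03 0.89]
[-1.0, -39.0, 1.0] [ -7.  18.   6. 140. 178.  12. -92.]  [ 0.2  -0.01  0.89]
[-1.0, -39.0, 1.0] [  3.  18.   0. 140. 185.  12. -94.]  [ 0.19 -0.04  0.89]
[-1.0, -39.0, 1.0] [ 14.  19.  -5. 138. 192.  11. -95.]  [ 0.19 -0.08  0.88]
[-1.0, -39.0, 1.0] [ 24.  20. -12. 137. 199.  10. -97.]  [ 0.18 -0.12  0.88]
[-1.0, -39.0, 1.0] [ 35.  21. -18. 135. 205.   8. -98.]  [ 0.17 -0.16  0.88]
-> (0.525, -0.185, 0.03)
turn/row [-0.  2.  0.]
[22.0, 1.0, 26.0] [ 30.  24. -13. 135. 202.  11. -95.]  [ 0.21 -0.16  0.86]
[21.0, 1.0, 27.0] [ 27.  28.  -9. 136. 200.  13. -93.]  [ 0.25 -0.16  0.84]
[20.0, 1.0, 28.0] [ 24.  32.  -6. 136. 199.  15. -92.]  [ 0.29 -0.16  0.82]
[19.0, 1.0, 29.0] [ 22.  36.  -4. 136. 198.  17. -91.]  [ 0.33 -0.17  0.8 ]
[18.0, 1.0, 29.0] [ 20.  40.  -2. 136. 197.  19. -90.]  [ 0.36 -0.17  0.78]
```

Emit:
{"op": "carry_out", "data": {"commands": [{"jaw": 0, "tx": 10, "ty": 5, "tz": -11, "rx": 0, "ry": 2.4, "rz": 0}, {"jaw": 0, "tx": 10, "ty": 5, "tz": -11, "rx": 0, "ry": 2.4, "rz": 0}, {"jaw": 0, "tx": 11, "ty": 4, "tz": -11, "rx": 0, "ry": 2.4, "rz": 0}, {"jaw": 0, "tx": -14, "ty": 0, "tz": -30, "rx": 0, "ry": -1.2, "rz": 0}, {"jaw": 0, "tx": -15, "ty": 0, "tz": -30, "rx": 0, "ry": -1.2, "rz": 0}, {"jaw": 0, "tx": -16, "ty": 0, "tz": -30, "rx": 0, "ry": -1.2, "rz": 0}, {"jaw": 0, "tx": -16, "ty": 0, "tz": -29, "rx": 0, "ry": -1.2, "rz": 0}]}}

```text
t: 15.0
ee_pos: [0.5446, 0.1193, 0.1701]
tcp_rot: [[-0.833, 0.033, 0.552], [0.039, 0.999, 0.0], [-0.552, 0.022, -0.834]]
force: [0.6, -0.3, 0.7]
grip_width: -0.0002
```

```bash
python3 st.py;python3 -c "
from cart import *
chain([((.54,-.19,.17),Rt(34,180),8),((.525,-.185,.03),Rt(24,180),5)])"
```

```text
15.0 [-37.4  24.   17.1 139.2 155.9  14.6 -90.8] [0.5446 0.1193 0.1701] [[-0.833, 0.033, 0.552], [0.039, 0.999, 0.0], [-0.552, 0.022, -0.834]] [ 0.6 -0.3  0.7]
-> (0.54, -0.19, 0.17)
turn/row [ 0.1 -0.1 -0.1]
[-1.0, -39.0, -0.0] [-30.  23.  14. 140. 162.  16. -92.]  [0.23 0.09 0.87]
[-1.0, -39.0, -0.0] [-22.  23.  10. 141. 167.  17. -92.]  [0.23 0.06 0.87]
[-1.0, -39.0, -0.0] [-13.  22.   7. 141. 174.  17. -93.]  [0.24 0.02 0.87]
[-1.0, -39.0, -0.0] [ -5.  22.   4. 141. 180.  17. -94.]  [ 0.24 -0.01  0.87]
[-1.0, -39.0, 0.0] [  3.  22.   1. 141. 186.  17. -95.]  [ 0.24 -0.05  0.87]
[-1.0, -39.0, 0.0] [ 12.  23.  -2. 140. 193.  16. -96.]  [ 0.23 -0.08  0.87]
[-1.0, -39.0, 0.0] [ 20.  23.  -6. 138. 199.  15. -97.]  [ 0.22 -0.12  0.87]
[-1.0, -39.0, 0.0] [ 28.  24. -10. 136. 205.  14. -98.]  [ 0.21 -0.15  0.86]
-> (0.525, -0.185, 0.03)
turn/row [-0.  2.  0.]
[18.0, 1.0, 22.0] [ 26.  27.  -7. 136. 204.  15. -97.]  [ 0.24 -0.15  0.85]
[17.0, 1.0, 22.0] [ 24.  30.  -5. 137. 202.  16. -95.]  [ 0.28 -0.16  0.83]
[17.0, 1.0, 23.0] [ 22.  33.  -3. 136. 201.  18. -94.]  [ 0.31 -0.16  0.82]
[16.0, 1.0, 23.0] [ 20.  36.  -2. 136. 200.  19. -94.]  [ 0.34 -0.16  0.8 ]
[15.0, 1.0, 24.0] [ 19.  40.  -1. 136. 199.  19. -93.]  [ 0.37 -0.16  0.78]
```

Emit:
{"op": "carry_out", "data": {"commands": [{"jaw": 0, "tx": -1, "ty": -39, "tz": 0, "rx": 0, "ry": 0, "rz": 0}, {"jaw": 0, "tx": -1, "ty": -39, "tz": 0, "rx": 0, "ry": 0, "rz": 0}, {"jaw": 0, "tx": -1, "ty": -39, "tz": 0, "rx": 0, "ry": 0, "rz": 0}, {"jaw": 0, "tx": -1, "ty": -39, "tz": 0, "rx": 0, "ry": 0, "rz": 0}, {"jaw": 0, "tx": -1, "ty": -39, "tz": 0, "rx": 0, "ry": 0, "rz": 0}, {"jaw": 0, "tx": -1, "ty": -39, "tz": 0, "rx": 0, "ry": 0, "rz": 0}, {"jaw": 0, "tx": -1, "ty": -39, "tz": 0, "rx": 0, "ry": 0, "rz": 0}, {"jaw": 0, "tx": -1, "ty": -39, "tz": 0, "rx": 0, "ry": 0, "rz": 0}]}}

```text
t: 15.8
ee_pos: [0.5651, -0.1698, 0.1823]
tcp_rot: [[-0.81, -0.016, 0.586], [0.006, 0.999, 0.036], [-0.586, 0.032, -0.81]]
force: [0.9, 0.7, -0.4]
grip_width: -0.0003
```

```bash
python3 st.py;python3 -c "
from cart import *
chain([((.52,-.185,.02),Rt(25,180),5)])"
```

```text
15.8 [  32.1   24.5  -16.4  134.1  209.3   12.9 -101.2] [ 0.5651 -0.1698  0.1823] [[-0.81, -0.016, 0.586], [0.006, 0.999, 0.036], [-0.586, 0.032, -0.81]] [ 0.9  0.7 -0.4]
-> (0.52, -0.185, 0.02)
turn/row [0.6 2.2 0.3]
[26.0, -4.0, 21.0] [ 28.  27. -12. 135. 206.  15. -98.]  [ 0.24 -0.16  0.85]
[25.0, -4.0, 22.0] [ 25.  30.  -8. 136. 204.  17. -96.]  [ 0.27 -0.16  0.83]
[25.0, -4.0, 23.0] [ 22.  34.  -4. 136. 202.  19. -94.]  [ 0.31 -0.16  0.81]
[24.0, -4.0, 24.0] [ 20.  37.  -2. 137. 200.  21. -93.]  [ 0.34 -0.16  0.79]
[23.0, -3.0, 25.0] [ 19.  41.   0. 137. 199.  23. -92.]  [ 0.38 -0.16  0.76]
```

Emit:
{"op": "carry_out", "data": {"commands": [{"jaw": 0, "tx": 34, "ty": -8, "tz": -18, "rx": 1, "ry": 2.2, "rz": 0.5}, {"jaw": 0, "tx": 20, "ty": -6, "tz": 28, "rx": 0.6, "ry": 2.2, "rz": 0.5}, {"jaw": 0, "tx": 20, "ty": -2, "tz": 29, "rx": 0.6, "ry": 2.2, "rz": 0.3}, {"jaw": 0, "tx": 18, "ty": 0, "tz": 30, "rx": 0.6, "ry": 2.2, "rz": 0}]}}

```text
t: 16.2
ee_pos: [0.5296, -0.202, 0.0789]
tcp_rot: [[-0.88, 0.06, 0.472], [0.05, 0.998, -0.032], [-0.473, -0.004, -0.881]]
force: [0.2, 1.0, -0.4]
grip_width: 0.0
```

```bash
python3 st.py;python3 -c "
from cart import *
chain([((.52,-.182,.02),Rt(25,180),2)])"
```

```text
16.2 [ 22.2  34.3  -2.1 136.3 201.1  18.9 -94.3] [ 0.5296 -0.202   0.0789] [[-0.88, 0.06, 0.472], [0.05, 0.998, -0.032], [-0.473, -0.004, -0.881]] [ 0.2  1.  -0.4]
-> (0.52, -0.182, 0.02)
turn/row [-0.4  1.6 -0.6]
[19.0, 10.0, 23.0] [ 20.  38.  -1. 137. 200.  21. -93.]  [ 0.35 -0.16  0.79]
[18.0, 10.0, 24.0] [ 18.  41.   0. 137. 198.  23. -92.]  [ 0.38 -0.16  0.76]
```

Emit:
{"op": "carry_out", "data": {"commands": [{"jaw": 0, "tx": 19, "ty": 10, "tz": 23, "rx": -0.4, "ry": 1.6, "rz": -0.6}, {"jaw": 0, "tx": 18, "ty": 10, "tz": 24, "rx": -0.4, "ry": 1, "rz": -0.6}, {"jaw": 0, "tx": -8, "ty": 0, "tz": 4, "rx": 0, "ry": -1.5, "rz": 0}, {"jaw": 0, "tx": -9, "ty": 0, "tz": 4, "rx": 0, "ry": -1.5, "rz": 0}, {"jaw": 0, "tx": -10, "ty": 0, "tz": 4.5, "rx": 0, "ry": -1.5, "rz": 0}, {"jaw": 0, "tx": -11, "ty": 0, "tz": 5, "rx": 0, "ry": -1.5, "rz": 0}]}}

```text
t: 16.8
ee_pos: [0.5597, -0.1825, 0.017]
tcp_rot: [[-0.857, 0.041, 0.514], [0.032, 0.999, -0.026], [-0.515, -0.006, -0.857]]
force: [-5.8, -1.6, -1.3]
grip_width: -0.0001
```

```bash
python3 st.py
```

```text
16.8 [ 16.7  43.7   1.3 135.8 196.4  30.7 -91.3] [ 0.5597 -0.1825  0.017 ] [[-0.857, 0.041, 0.514], [0.032, 0.999, -0.026], [-0.515, -0.006, -0.857]] [-5.8 -1.6 -1.3]
```

Emit:
{"op": "carry_out", "data": {"commands": [{"jaw": 0, "tx": -10, "ty": 0, "tz": 5, "rx": 0, "ry": -2.5, "rz": 0}, {"jaw": 0, "tx": -10, "ty": 0, "tz": 5.5, "rx": 0, "ry": -2.5, "rz": 0}, {"jaw": 0, "tx": -9, "ty": 0, "tz": 5.5, "rx": 0, "ry": -2, "rz": 0}]}}

```text
t: 17.1
ee_pos: [0.5833, -0.1855, 0.0169]
tcp_rot: [[-0.798, 0.05, 0.6], [0.036, 0.999, -0.036], [-0.601, -0.007, -0.799]]
force: [-7.7, -0.3, 0.6]
grip_width: 0.0002
```

```bash
python3 st.py;  python3 -c "
from h import *
shot('top','top4.png')
import cv2
a=cv2.imread('pics/top4.png')[85:275,180:400];cv2.imwrite('pics/t4.png',cv2.resize(a,None,fx=3.5,fy=3.1,interpolation=cv2.INTER_CUBIC) if 0 else cv2.resize(a,None,fx=3,fy=3,interpolation=cv2.INTER_CUBIC))"
```

```text
17.1 [ 16.6  46.1   1.5 136.1 195.   39.3 -90.2] [ 0.5833 -0.1855  0.0169] [[-0.798, 0.05, 0.6], [0.036, 0.999, -0.036], [-0.601, -0.007, -0.799]] [-7.7 -0.3  0.6]
```

View pics/t4.png

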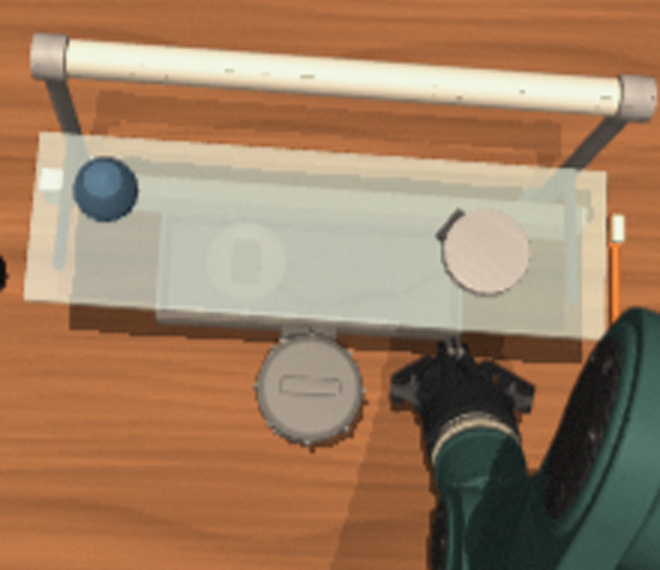

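```bash
python3 - <<'E'
from fit import *
import cv2
z=.038
st=[('top',(-.05,.14,z),t(157,320)),('top',(-.05,-.14,z),t(459,341)),('top',(.05,.14,z),t(162,212)),('top',(.05,-.14,z),t(463,232))]
q,r=fit(st,[.57,-.06,0]);print(q,np.degrees(q[2])+2.04,r.round(1).tolist());
sh=[.6992,-.0538,-.0356]
R=np.array([[np.cos(sh[2]),np.sin(sh[2])],[-np.sin(sh[2]),np.cos(sh[2])]])
for y in(.14,-.14):print('gap',R@(T(q,(.05,y,0))[:2]-sh[:2]))
print(T(q,(-.112,0,0)))
# upstand near-top edge predicted in crop px
for y in(.2,-.2):print((proj('top',T(sh,(0,y,.055)))-[180,85])*3)
E
```

```text
[ 0.63786498 -0.05347929 -0.03360988] 0.11429549842932474 [[-1.4, -0.2], [0.8, -0.4], [-0.3, 0.2], [0.5, 0.3]]
gap [-0.01158629  0.13823667]
gap [-0.01102906 -0.14176277]
[ 0.52592823 -0.04971569  0.        ]
[ 92.44920207 189.69058257]
[531.2940423  220.11066415]
```

Emit:
{"op": "carry_out", "data": {"commands": [{"jaw": 0, "tx": -8, "ty": 0, "tz": 5.5, "rx": 0, "ry": -0.5, "rz": 0}, {"jaw": 0, "tx": -8, "ty": 0, "tz": 5.5, "rx": 0, "ry": -0.5, "rz": 0}]}}

```text
t: 17.35
ee_pos: [0.5875, -0.1863, 0.0144]
tcp_rot: [[-0.803, 0.057, 0.593], [0.042, 0.998, -0.038], [-0.595, -0.006, -0.804]]
force: [-25.1, 2.8, 17.6]
grip_width: 0.0001
```

Emit:
{"op": "carry_out", "data": {"commands": [{"jaw": 0, "tx": -8, "ty": 0, "tz": 5.5, "rx": 0, "ry": -0.5, "rz": 0}]}}

```text
t: 17.45
ee_pos: [0.5874, -0.1863, 0.0128]
tcp_rot: [[-0.808, 0.06, 0.587], [0.045, 0.998, -0.039], [-0.588, -0.005, -0.809]]
force: [-19.8, 1.6, 13.3]
grip_width: 0.0001
```

Emit:
{"op": "carry_out", "data": {"commands": [{"jaw": 0, "tx": -8, "ty": 0, "tz": 5.5, "rx": 0, "ry": -0.5, "rz": 0}]}}

```text
t: 17.55
ee_pos: [0.5873, -0.1862, 0.0113]
tcp_rot: [[-0.812, 0.063, 0.58], [0.048, 0.998, -0.04], [-0.582, -0.004, -0.813]]
force: [-18.3, 2.3, 12.4]
grip_width: -0.0001
```

```bash
python3 -c "
from cart import *
chain([((.545,-.2,.03),Rt(29,180),3),((.535,-.19,.17),Rt(34,180),4),((.535,.11,.17),Rt(34,180),8),((.545,.08,.02),Rt(28,180),5)])" | grep -v turn
```

```text
-> (0.545, -0.2, 0.03)
[8.0, -5.0, -13.0] [ 17.  44.   1. 135. 196.  33. -91.]  [ 0.41 -0.16  0.74]
[8.0, -5.0, -13.0] [ 19.  43.   1. 135. 198.  30. -92.]  [ 0.39 -0.17  0.75]
[9.0, -5.0, -13.0] [ 21.  41.  -0. 135. 200.  26. -92.]  [ 0.37 -0.17  0.76]
-> (0.535, -0.19, 0.17)
[-15.0, 2.0, -32.0] [ 22.  37.  -1. 136. 202.  23. -93.]  [ 0.34 -0.17  0.79]
[-15.0, 2.0, -32.0] [ 23.  33.  -3. 137. 203.  21. -95.]  [ 0.3  -0.16  0.82]
[-16.0, 2.0, -31.0] [ 25.  28.  -6. 137. 204.  18. -97.]  [ 0.25 -0.15  0.84]
[-17.0, 2.0, -31.0] [ 28.  24.  -9. 137. 207.  14. -99.]  [ 0.21 -0.15  0.86]
-> (0.535, 0.11, 0.17)
[1.0, 37.0, -1.0] [ 20.  23.  -5. 139. 200.  16. -97.]  [ 0.22 -0.11  0.87]
[1.0, 37.0, -1.0] [ 11.  23.  -2. 140. 193.  17. -96.]  [ 0.23 -0.08  0.87]
[1.0, 37.0, -1.0] [  3.  22.   2. 141. 186.  18. -94.]  [ 0.23 -0.04  0.87]
[1.0, 37.0, -1.0] [ -6.  22.   5. 142. 180.  18. -93.]  [ 0.24 -0.01  0.87]
[1.0, 37.0, -1.0] [-14.  22.   8. 143. 173.  18. -92.]  [0.24 0.03 0.87]
[1.0, 37.0, -1.0] [-22.  23.  11. 142. 167.  18. -91.]  [0.23 0.06 0.87]
[1.0, 37.0, -1.0] [-31.  23.  15. 142. 161.  17. -91.]  [0.22 0.1  0.87]
[1.0, 37.0, -1.0] [-39.  24.  19. 141. 155.  16. -90.]  [0.21 0.13 0.87]
-> (0.545, 0.08, 0.02)
[15.0, -6.0, 26.0] [-34.  27.  14. 141. 158.  19. -93.]  [0.26 0.13 0.85]
[14.0, -6.0, 26.0] [-30.  31.  10. 141. 161.  22. -94.]  [0.3  0.13 0.83]
[14.0, -6.0, 27.0] [-27.  35.   8. 141. 163.  24. -96.]  [0.33 0.13 0.81]
[13.0, -6.0, 27.0] [-24.  39.   6. 140. 165.  27. -97.]  [0.37 0.13 0.78]
[13.0, -6.0, 27.0] [-22.  42.   5. 139. 166.  29. -98.]  [0.4  0.13 0.76]
```

Emit:
{"op": "carry_out", "data": {"commands": [{"jaw": 0, "tx": 7, "ty": -6, "tz": -14, "rx": 0, "ry": 2, "rz": 0}, {"jaw": 0, "tx": 8, "ty": -6, "tz": -14, "rx": 0, "ry": 2, "rz": 0}, {"jaw": 0, "tx": 9, "ty": -5, "tz": -13, "rx": 0, "ry": 2, "rz": 0}, {"jaw": 0, "tx": -14, "ty": 2, "tz": -32, "rx": 0.5, "ry": -1.2, "rz": 0.5}, {"jaw": 0, "tx": -14, "ty": 2, "tz": -32, "rx": 0.5, "ry": -1.2, "rz": 0.5}, {"jaw": 0, "tx": -15, "ty": 2, "tz": -32, "rx": 0.5, "ry": -1.2, "rz": 0}, {"jaw": 0, "tx": -16, "ty": 2, "tz": -31, "rx": 0.5, "ry": -1.2, "rz": 0}]}}

```text
t: 18.25
ee_pos: [0.5319, -0.1904, 0.1807]
tcp_rot: [[-0.816, 0.102, 0.57], [0.069, 0.994, -0.079], [-0.574, -0.025, -0.818]]
force: [0.6, -0.4, -0.6]
grip_width: -0.0001
```

```bash
python3 st.py;python3 -c "
from cart import *
chain([((.54,.1,.17),Rt(34,180),7)])"
```

```text
18.25 [ 20.2  22.3  -2.2 138.3 199.1  16.  -97. ] [ 0.5319 -0.1904  0.1807] [[-0.816, 0.102, 0.57], [0.069, 0.994, -0.079], [-0.574, -0.025, -0.818]] [ 0.6 -0.4 -0.6]
-> (0.54, 0.1, 0.17)
turn/row [-0.5  0.1 -0.3]
[3.0, 41.0, -1.0] [ 12.  22.   1. 140. 193.  17. -95.]  [ 0.22 -0.08  0.87]
[3.0, 41.0, -1.0] [  4.  22.   4. 141. 186.  18. -94.]  [ 0.23 -0.05  0.87]
[2.0, 41.0, -1.0] [ -5.  22.   7. 142. 180.  18. -93.]  [ 0.23 -0.01  0.88]
[2.0, 41.0, -0.0] [-13.  22.  10. 142. 174.  18. -92.]  [0.23 0.02 0.87]
[2.0, 41.0, 0.0] [-21.  22.  12. 142. 168.  18. -91.]  [0.23 0.05 0.87]
[2.0, 42.0, 0.0] [-29.  23.  15. 142. 162.  17. -91.]  [0.23 0.09 0.87]
[1.0, 42.0, 1.0] [-36.  24.  18. 140. 157.  16. -90.]  [0.22 0.12 0.87]
```

Emit:
{"op": "carry_out", "data": {"commands": [{"jaw": 0, "tx": 3, "ty": 41, "tz": -1, "rx": -0.5, "ry": 0, "rz": -0.3}, {"jaw": 0, "tx": 3, "ty": 41, "tz": -1, "rx": -0.5, "ry": 0, "rz": -0.3}, {"jaw": 0, "tx": 2, "ty": 41, "tz": -1, "rx": -0.5, "ry": 0, "rz": -0.3}, {"jaw": 0, "tx": 2, "ty": 41, "tz": 0, "rx": -0.5, "ry": 0, "rz": -0.3}, {"jaw": 0, "tx": 2, "ty": 41, "tz": 0, "rx": -0.5, "ry": 0, "rz": -0.3}, {"jaw": 0, "tx": 2, "ty": 42, "tz": 0, "rx": -0.5, "ry": 0, "rz": -0.3}, {"jaw": 0, "tx": 1, "ty": 42, "tz": 1, "rx": -0.5, "ry": 0, "rz": -0.3}]}}

```text
t: 18.95
ee_pos: [0.5557, 0.0968, 0.1898]
tcp_rot: [[-0.789, 0.065, 0.61], [0.058, 0.998, -0.031], [-0.611, 0.011, -0.791]]
force: [0.3, -0.2, -1.4]
grip_width: 0.0001
```

```bash
python3 st.py;python3 -c "
from cart import *
chain([((.545,.08,.022),Rt(30,180),5)])"
```

```text
18.95 [-36.7  22.7  17.8 140.2 152.7  18.5 -87.6] [0.5557 0.0968 0.1898] [[-0.789, 0.065, 0.61], [0.058, 0.998, -0.031], [-0.611, 0.011, -0.791]] [ 0.3 -0.2 -1.4]
-> (0.545, 0.08, 0.022)
turn/row [-0.1  1.5 -0.4]
[22.0, -4.0, 25.0] [-32.  26.  13. 141. 156.  22. -91.]  [0.25 0.12 0.85]
[21.0, -4.0, 26.0] [-28.  30.  10. 141. 159.  25. -93.]  [0.29 0.12 0.83]
[21.0, -4.0, 26.0] [-26.  35.   7. 141. 162.  28. -95.]  [0.33 0.12 0.81]
[20.0, -4.0, 27.0] [-23.  39.   5. 141. 163.  30. -96.]  [0.37 0.12 0.78]
[19.0, -4.0, 28.0] [-22.  43.   4. 141. 165.  32. -97.]  [0.41 0.12 0.75]
```

Emit:
{"op": "carry_out", "data": {"commands": [{"jaw": 0, "tx": 22, "ty": -4, "tz": 24, "rx": 0, "ry": 1.5, "rz": -0.4}, {"jaw": 0, "tx": 22, "ty": -4, "tz": 25, "rx": 0, "ry": 1.5, "rz": -0.4}, {"jaw": 0, "tx": 21, "ty": -4, "tz": 26, "rx": 0, "ry": 1.5, "rz": -0.4}, {"jaw": 0, "tx": 20, "ty": -4, "tz": 27, "rx": 0, "ry": 1.5, "rz": -0.4}, {"jaw": 0, "tx": 18, "ty": -3, "tz": 26, "rx": 0, "ry": 1, "rz": -0.4}]}}

```text
t: 19.45
ee_pos: [0.5551, 0.1132, 0.0329]
tcp_rot: [[-0.844, -0.009, 0.536], [-0.001, 1.0, 0.014], [-0.536, 0.011, -0.844]]
force: [1.1, -1.1, 0.3]
grip_width: -0.0004
```

```bash
python3 st.py
```

```text
19.45 [-24.4  42.2   3.3 140.  163.9  33.8 -96.4] [0.5551 0.1132 0.0329] [[-0.844, -0.009, 0.536], [-0.001, 1.0, 0.014], [-0.536, 0.011, -0.844]] [ 1.1 -1.1  0.3]
```

Emit:
{"op": "carry_out", "data": {"commands": [{"jaw": 0, "tx": 4, "ty": -18, "tz": 6, "rx": 0, "ry": 0, "rz": 0.7}, {"jaw": 0, "tx": 3, "ty": -17, "tz": 5, "rx": 0, "ry": 0, "rz": 0.7}, {"jaw": 0, "tx": -8, "ty": 0, "tz": 5, "rx": 0, "ry": -1.5, "rz": 0}, {"jaw": 0, "tx": -8, "ty": 0, "tz": 5.5, "rx": 0, "ry": -1.5, "rz": 0}, {"jaw": 0, "tx": -8, "ty": 0, "tz": 5.5, "rx": 0, "ry": -1.5, "rz": 0}]}}

```text
t: 19.95
ee_pos: [0.5908, 0.0809, 0.0195]
tcp_rot: [[-0.792, 0.013, 0.61], [0.03, 0.999, 0.017], [-0.61, 0.032, -0.792]]
force: [-8.1, 0.7, 0.0]
grip_width: -0.0003
```

```bash
python3 st.py
```

```text
19.95 [-18.7  46.3   2.3 139.2 168.1  42.6 -97.5] [0.5908 0.0809 0.0195] [[-0.792, 0.013, 0.61], [0.03, 0.999, 0.017], [-0.61, 0.032, -0.792]] [-8.1  0.7  0. ]
```

Emit:
{"op": "carry_out", "data": {"commands": [{"jaw": 0, "tx": -7, "ty": 0, "tz": 4.5, "rx": 0, "ry": 0, "rz": 0}, {"jaw": 0, "tx": -7, "ty": 0, "tz": 4.5, "rx": 0, "ry": 0, "rz": 0}]}}

```text
t: 20.15
ee_pos: [0.5972, 0.0816, 0.0185]
tcp_rot: [[-0.804, 0.01, 0.595], [0.027, 0.999, 0.019], [-0.594, 0.031, -0.804]]
force: [-19.9, 1.1, 13.4]
grip_width: 0.0001
```

Emit:
{"op": "carry_out", "data": {"commands": [{"jaw": 0, "tx": -8, "ty": 0, "tz": 4.5, "rx": 0, "ry": 0, "rz": 0}, {"jaw": 0, "tx": -8, "ty": 0, "tz": 4.5, "rx": 0, "ry": 0, "rz": 0}]}}

```text
t: 20.35
ee_pos: [0.5969, 0.0814, 0.0173]
tcp_rot: [[-0.823, 0.006, 0.568], [0.021, 1.0, 0.02], [-0.568, 0.029, -0.822]]
force: [-18.9, 1.4, 15.5]
grip_width: -0.0005
```

Emit:
{"op": "carry_out", "data": {"commands": [{"jaw": 0, "tx": -9, "ty": 0, "tz": 4, "rx": 0, "ry": 0, "rz": 0}, {"jaw": 0, "tx": -9, "ty": 0, "tz": 4, "rx": 0, "ry": 0, "rz": 0}]}}

```text
t: 20.55
ee_pos: [0.5966, 0.0813, 0.0173]
tcp_rot: [[-0.842, 0.002, 0.54], [0.016, 1.0, 0.021], [-0.539, 0.026, -0.842]]
force: [-17.2, 0.6, 13.8]
grip_width: 0.0001
```

Emit:
{"op": "carry_out", "data": {"commands": [{"jaw": 0, "tx": -14, "ty": 0, "tz": 8, "rx": 0, "ry": -4, "rz": 0}]}}

```text
t: 20.65
ee_pos: [0.5972, 0.0809, 0.0152]
tcp_rot: [[-0.818, -0.001, 0.575], [0.013, 1.0, 0.021], [-0.574, 0.025, -0.818]]
force: [-36.3, 0.8, 21.0]
grip_width: 0.0001
```

Emit:
{"op": "carry_out", "data": {"commands": [{"jaw": 0, "tx": -14, "ty": 0, "tz": 8, "rx": 0, "ry": -4, "rz": 0}]}}

```text
t: 20.75
ee_pos: [0.5975, 0.0808, 0.014]
tcp_rot: [[-0.792, -0.005, 0.61], [0.01, 1.0, 0.021], [-0.61, 0.023, -0.792]]
force: [-32.7, 0.7, 24.3]
grip_width: -0.0001
```

```bash
python3 st.py; python3 -c "
from h import *
shot('side','side5.png');shot('top','top5.png')
import cv2
a=cv2.imread('pics/top5.png')[135:215,185:395];b=cv2.imread('pics/side5.png')[135:280,130:360]
cv2.imwrite('pics/s5.png',cv2.resize(b,None,fx=3.4,fy=3.4,interpolation=cv2.INTER_CUBIC))
cv2.imwrite('pics/t5.png',cv2.resize(a,None,fx=3.8,fy=3.8,interpolation=cv2.INTER_CUBIC))"
```

```text
20.75 [-18.3  47.    2.5 138.4 169.   42.5 -96.8] [0.5975 0.0808 0.014 ] [[-0.792, -0.005, 0.61], [0.01, 1.0, 0.021], [-0.61, 0.023, -0.792]] [-32.7   0.7  24.3]
```

View pics/t5.png

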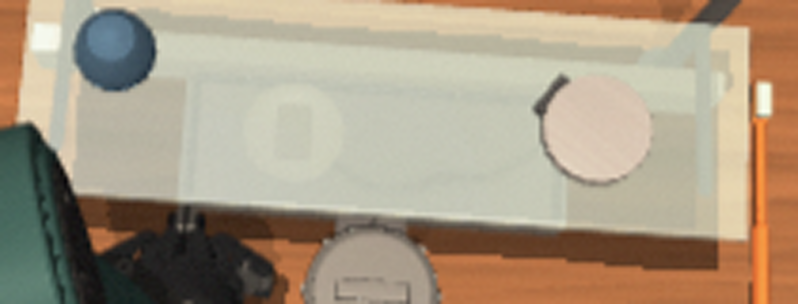

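Left end is against the upstand: 36 N, no motion. The cup is clear. I'll go back to the right end and press it with the same force.

Emit:
{"op": "carry_out", "data": {"commands": [{"jaw": 0, "tx": 7, "ty": 4, "tz": -14, "rx": 0, "ry": 2, "rz": 0}, {"jaw": 0, "tx": 8, "ty": 5, "tz": -14, "rx": 0, "ry": 2.5, "rz": 0}, {"jaw": 0, "tx": 9, "ty": 5, "tz": -12, "rx": 0, "ry": 2.5, "rz": 0.5}, {"jaw": 0, "tx": -14, "ty": 0, "tz": -31, "rx": 0, "ry": -1, "rz": 0.5}, {"jaw": 0, "tx": -14, "ty": 0, "tz": -31, "rx": 0, "ry": -1, "rz": 0.5}, {"jaw": 0, "tx": -14, "ty": 0, "tz": -31, "rx": 0, "ry": -1, "rz": 0}, {"jaw": 0, "tx": -14, "ty": 0, "tz": -31, "rx": 0, "ry": -1, "rz": 0}]}}

```text
t: 21.55
ee_pos: [0.5361, 0.095, 0.1743]
tcp_rot: [[-0.821, 0.018, 0.57], [0.04, 0.999, 0.027], [-0.569, 0.045, -0.821]]
force: [0.5, 0.3, 0.2]
grip_width: 0.0001
```

```bash
python3 st.py;python3 -c "
from cart import *
chain([((.54,-.195,.17),Rt(34,180),8)])"
```

```text
21.55 [-28.4  22.4  10.2 141.6 160.3  18.1 -91.4] [0.5361 0.095  0.1743] [[-0.821, 0.018, 0.57], [0.04, 0.999, 0.027], [-0.569, 0.045, -0.821]] [0.5 0.3 0.2]
-> (0.54, -0.195, 0.17)
turn/row [ 0.3  0.1 -0.1]
[-2.0, -36.0, -0.0] [-21.  22.   8. 142. 166.  19. -92.]  [0.23 0.05 0.87]
[-1.0, -36.0, -0.0] [-14.  22.   5. 142. 172.  19. -93.]  [0.23 0.02 0.87]
[-1.0, -36.0, 0.0] [ -7.  22.   3. 142. 178.  19. -94.]  [ 0.23 -0.    0.87]
[-1.0, -36.0, 0.0] [  0.  22.   1. 142. 183.  18. -94.]  [ 0.23 -0.03  0.87]
[-1.0, -36.0, 1.0] [  8.  22.  -2. 141. 189.  17. -95.]  [ 0.23 -0.06  0.87]
[-1.0, -36.0, 1.0] [ 15.  23.  -5. 139. 195.  16. -96.]  [ 0.23 -0.1   0.87]
[-1.0, -36.0, 1.0] [ 22.  24.  -8. 138. 201.  15. -97.]  [ 0.22 -0.13  0.87]
[-1.0, -36.0, 1.0] [ 30.  24. -11. 136. 206.  14. -98.]  [ 0.21 -0.16  0.86]
```

Emit:
{"op": "carry_out", "data": {"commands": [{"jaw": 0, "tx": 0, "ty": -38, "tz": 0, "rx": 0.3, "ry": 0, "rz": 0}, {"jaw": 0, "tx": 0, "ty": -38, "tz": 0, "rx": 0.3, "ry": 0, "rz": 0}, {"jaw": 0, "tx": 0, "ty": -38, "tz": 0, "rx": 0.3, "ry": 0, "rz": 0}, {"jaw": 0, "tx": 1, "ty": -38, "tz": 0, "rx": 0.3, "ry": 0, "rz": 0}, {"jaw": 0, "tx": 2, "ty": -38, "tz": 0, "rx": 0.3, "ry": 0, "rz": 0}, {"jaw": 0, "tx": 3, "ty": -38, "tz": 0, "rx": 0.3, "ry": 0, "rz": 0}, {"jaw": 0, "tx": 3, "ty": -38, "tz": 0, "rx": 0.3, "ry": 0, "rz": 0}, {"jaw": 0, "tx": 3, "ty": -36, "tz": 0, "rx": 0.3, "ry": 0, "rz": 0}]}}

```text
t: 22.35
ee_pos: [0.5391, -0.1965, 0.1772]
tcp_rot: [[-0.793, 0.008, 0.609], [0.016, 1.0, 0.008], [-0.609, 0.016, -0.793]]
force: [0.1, 0.6, -0.3]
grip_width: -0.0
```

```bash
python3 st.py;python3 -c "
from cart import *
chain([((.535,-.185,.05),Rt(30,180),4),((.55,-.182,.02),Rt(32,180),2)])"
```

```text
22.35 [  32.    24.4  -11.2  137.2  211.8   18.6 -101. ] [ 0.5391 -0.1965  0.1772] [[-0.793, 0.008, 0.609], [0.016, 1.0, 0.008], [-0.609, 0.016, -0.793]] [ 0.1  0.6 -0.3]
-> (0.535, -0.185, 0.05)
turn/row [0.4 1.9 0.2]
[20.0, 2.0, 25.0] [ 28.  28.  -7. 138. 208.  21. -98.]  [ 0.24 -0.16  0.85]
[19.0, 2.0, 25.0] [ 24.  31.  -4. 138. 204.  23. -95.]  [ 0.28 -0.16  0.83]
[19.0, 3.0, 26.0] [ 21.  35.  -2. 138. 202.  25. -94.]  [ 0.32 -0.16  0.81]
[18.0, 3.0, 26.0] [ 19.  39.   0. 138. 199.  27. -92.]  [ 0.36 -0.16  0.78]
-> (0.55, -0.182, 0.02)
turn/row [ 0. -1. -0.]
[1.0, 2.0, 17.0] [ 18.  41.   1. 138. 198.  30. -92.]  [ 0.38 -0.16  0.76]
[1.0, 2.0, 17.0] [ 18.  44.   1. 137. 197.  33. -91.]  [ 0.4  -0.16  0.75]
```

Emit:
{"op": "carry_out", "data": {"commands": [{"jaw": 0, "tx": 20, "ty": 2, "tz": 25, "rx": 0.4, "ry": 1.9, "rz": 0.2}, {"jaw": 0, "tx": 19, "ty": 2, "tz": 25, "rx": 0.4, "ry": 1.9, "rz": 0.2}, {"jaw": 0, "tx": 19, "ty": 3, "tz": 26, "rx": 0.4, "ry": 1.9, "rz": 0.2}, {"jaw": 0, "tx": 18, "ty": 3, "tz": 26, "rx": 0.4, "ry": 1.9, "rz": 0.2}, {"jaw": 0, "tx": 3, "ty": 2, "tz": 17, "rx": 0, "ry": -1, "rz": 0}, {"jaw": 0, "tx": 1, "ty": 2, "tz": 16, "rx": 0, "ry": -1, "rz": 0}]}}

```text
t: 22.95
ee_pos: [0.5572, -0.2081, 0.0267]
tcp_rot: [[-0.832, 0.077, 0.549], [0.058, 0.997, -0.053], [-0.552, -0.012, -0.834]]
force: [-0.2, -0.5, -0.0]
grip_width: 0.0
```

```bash
python3 st.py
```

```text
22.95 [ 19.   43.4   1.9 136.5 196.9  33.7 -91.1] [ 0.5572 -0.2081  0.0267] [[-0.832, 0.077, 0.549], [0.058, 0.997, -0.053], [-0.552, -0.012, -0.834]] [-0.2 -0.5 -0. ]
```

Emit:
{"op": "carry_out", "data": {"commands": [{"jaw": 0, "tx": 3, "ty": 13, "tz": 4, "rx": -0.5, "ry": 0, "rz": -0.5}, {"jaw": 0, "tx": 0, "ty": 12, "tz": 5, "rx": -0.5, "ry": -1, "rz": -0.5}, {"jaw": 0, "tx": -7, "ty": 0, "tz": 5, "rx": 0, "ry": -1.5, "rz": 0}, {"jaw": 0, "tx": -7, "ty": 0, "tz": 5, "rx": 0, "ry": -1, "rz": 0}]}}

```text
t: 23.35
ee_pos: [0.5835, -0.1805, 0.0191]
tcp_rot: [[-0.793, 0.049, 0.608], [0.035, 0.999, -0.035], [-0.609, -0.006, -0.793]]
force: [0.2, 0.7, 0.2]
grip_width: 0.0002
```

Emit:
{"op": "carry_out", "data": {"commands": [{"jaw": 0, "tx": -5, "ty": 0, "tz": 3.5, "rx": 0, "ry": 0, "rz": 0}, {"jaw": 0, "tx": -5, "ty": 0, "tz": 3.5, "rx": 0, "ry": 0, "rz": 0}]}}

```text
t: 23.55
ee_pos: [0.5877, -0.1801, 0.0183]
tcp_rot: [[-0.802, 0.051, 0.595], [0.037, 0.999, -0.035], [-0.596, -0.006, -0.803]]
force: [-18.2, 0.8, 13.6]
grip_width: -0.0002
```

Emit:
{"op": "carry_out", "data": {"commands": [{"jaw": 0, "tx": -8, "ty": 0, "tz": 5, "rx": 0, "ry": -1, "rz": 0}]}}

```text
t: 23.65
ee_pos: [0.5878, -0.1801, 0.0175]
tcp_rot: [[-0.802, 0.053, 0.596], [0.04, 0.999, -0.036], [-0.597, -0.005, -0.803]]
force: [-20.7, 1.4, 12.9]
grip_width: -0.0006
```

Emit:
{"op": "carry_out", "data": {"commands": [{"jaw": 0, "tx": -8, "ty": 0, "tz": 5, "rx": 0, "ry": -1, "rz": 0}]}}

```text
t: 23.75
ee_pos: [0.5878, -0.1801, 0.0168]
tcp_rot: [[-0.8, 0.056, 0.597], [0.042, 0.998, -0.037], [-0.598, -0.004, -0.802]]
force: [-17.1, 1.1, 11.4]
grip_width: -0.0001
```

One stronger press to rule out plain static friction.

Emit:
{"op": "carry_out", "data": {"commands": [{"jaw": 0, "tx": -13, "ty": 0, "tz": 8, "rx": 0, "ry": -3, "rz": 0}]}}

```text
t: 23.85
ee_pos: [0.5882, -0.1802, 0.0156]
tcp_rot: [[-0.784, 0.059, 0.618], [0.044, 0.998, -0.039], [-0.62, -0.003, -0.785]]
force: [-33.5, 2.4, 17.3]
grip_width: 0.0002
```

Emit:
{"op": "carry_out", "data": {"commands": [{"jaw": 0, "tx": -13, "ty": 0, "tz": 8, "rx": 0, "ry": -3, "rz": 0}]}}

```text
t: 23.95
ee_pos: [0.5883, -0.1801, 0.0144]
tcp_rot: [[-0.766, 0.063, 0.639], [0.047, 0.998, -0.042], [-0.641, -0.002, -0.768]]
force: [-29.2, 2.9, 20.3]
grip_width: 0.0
```

Emit:
{"op": "carry_out", "data": {"commands": [{"jaw": 0, "tx": 6, "ty": -4, "tz": -14, "rx": 0, "ry": 2, "rz": 0}, {"jaw": 0, "tx": 8, "ty": -5, "tz": -14, "rx": 0, "ry": 2.5, "rz": 0}, {"jaw": 0, "tx": 9, "ty": -5, "tz": -12, "rx": 0, "ry": 2.5, "rz": 0}, {"jaw": 0, "tx": -14, "ty": 0, "tz": -31, "rx": 0, "ry": -1, "rz": 0}, {"jaw": 0, "tx": -14, "ty": 0, "tz": -31, "rx": 0, "ry": -1, "rz": 0}, {"jaw": 0, "tx": -12, "ty": -20, "tz": -31, "rx": 0, "ry": -1, "rz": 0}, {"jaw": 0, "tx": 0, "ty": -40, "tz": 0, "rx": 0, "ry": 0, "rz": 0}, {"jaw": 0, "tx": 3, "ty": -40, "tz": 0, "rx": 0, "ry": 0, "rz": 0}, {"jaw": 0, "tx": 0, "ty": 0, "tz": 0, "rx": 0, "ry": 0, "rz": 0}]}}

```text
t: 24.85
ee_pos: [0.5136, -0.2942, 0.1428]
tcp_rot: [[-0.81, 0.064, 0.583], [0.045, 0.998, -0.047], [-0.584, -0.011, -0.811]]
force: [-0.3, -0.8, -0.5]
grip_width: -0.0002
```

```bash
python3 st.py; python3 -c "
from h import *
shot('top','top6.png')
import cv2
a=cv2.imread('pics/top6.png')[110:250,160:400]
cv2.imwrite('pics/t6.png',cv2.resize(a,None,fx=3.3,fy=3.3,interpolation=cv2.INTER_CUBIC))"
```

```text
24.85 [  41.5   29.3   -9.7  134.3  219.9   19.2 -100.9] [ 0.5136 -0.2942  0.1428] [[-0.81, 0.064, 0.583], [0.045, 0.998, -0.047], [-0.584, -0.011, -0.811]] [-0.3 -0.8 -0.5]
```

View pics/t6.png

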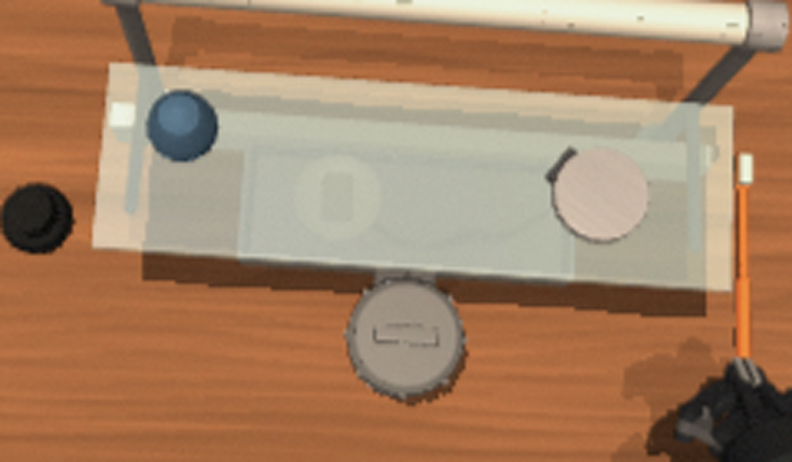

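The stand sits square against the upstand, its left end at crop col 240 and right end at 573. The bystanders are unmoved and the arm is clear, with the TCP 143 mm up.

```bash
python3 -c "
from plant import *
s=sense();print(s['force'],max(map(abs,s['joint_velocities'])));print(job_done())"
```

```text
[0.51151051 0.97735128 0.71722653] 4.651518067125803
the job is handed in; nothing more can be done
None
```

The stand is back against the upstand along its full width, and I handed the job in at about 25 s of the 72 s allowed. The hand-in gives no verdict, so this rests on my own checks.

I pushed the stand's ends in turn: right, left, right, left, then one last press on the right. By my fits to the top-camera pictures, it never swung more than about 9° out of square.

**Last checks**
- **Contact with the upstand:** both ends stopped dead under a firm press, about 36 N on the left and 34 N on the right. That is above the 25 N that could be plain sticking and below the 60 N limit.
- **Square to the upstand:** the two stopping points lie on a line sloped 0.035 rad, against 0.036 rad measured for the upstand. I put the two ends within about 1 mm of each other.
- **Position between the posts:** the last camera fit, taken just before the final pushes, put the stand's middle within about 2 mm of the upstand's middle.
- **Surroundings:** in the final picture the cup was untouched, and the brushes, pill pot and compact were where they started. The tool was raised, with no contact force.

**What disagreed or went wrong**
- **Camera against touch:** the top-camera fit still gave an 11 mm gap at the right end, but the stand stopped about 4 mm further on. I trusted the touch, because the tool's stopping position matched the geometry.
- **Wrist limits:** the first right push ran into the wrist's joint limits, so I reconfigured the wrist in free space before carrying on.
- **Close to the cup:** on the first left push the gripper came within about 6 mm of the cup. I moved sideways before backing out, and I saw no sign of contact.

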